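Put a gel cassette under the blue-light viewer's amber cover

TASK

Take the orange gel cassette out of its drying rack, lay it flat on the black rubber pad and let go of it, then pick it up again and lay it flat on the blue window of the viewer, lengthwise front to back and wholly inside the blue area. Then fold the viewer's amber cover down from its open position to 45 degrees, in line with the yellow index bars, leave it there, and last press the green lamp button fully down and release it. Do not drop the cassette, and leave the dishes, the bottle and the tube block where they are.

Things in the scene. Friction and masses are not known exactly. Their poses are not given: they have to be found in the camera images.
- cassette: Orange rigid gel cassette with pink faces, a plain slab 16 x 60 x 110 mm, about 0.16 kg. Origin at its centre; its x axis runs through the 16 mm thickness, y along the 60 mm width, z along the 110 mm length. At the start it stands on its short end in the rack, z up. Either face may end up on top, and either end to the front.
- rack: White drying rack, fixed, left or right of the pad. Base 90 x 90 x 10 mm, origin under its centre. Two walls 7 mm thick, 40 mm wide (y), 35 mm tall above the base, at x = +-13.5 mm; the cassette stands loosely between them on the base, 10 mm above the bench, thickness along the rack's x, width along its y, its sides 10 mm proud of the walls.
- pad: Black rubber pad, fixed flat on the bench, 190 mm (x) x 120 mm (y) x 4 mm thick; origin at the centre of its underside.
- viewer: White viewer, fixed, across the pad from the rack. Base 270 (x) x 180 (y) mm, top face 50 mm up; origin under its centre; front is -x: button in front, window in the middle, hinge along y at the back. Studs 22 mm tall at x = -38, y = +-81 mm, posts 30 mm tall at x = 123, y = +-81. On its sides yellow bars rise forwards from the hinge at 45 degrees.
- window (a point): Centre of the window, on the viewer's top face (straight above the viewer's origin), axes as the viewer's. The light-blue area is 140 mm along x by 90 mm along y, flush, with a black border.
- cover (a joint): Angle (rad) of the amber cover: 0 = level, closed; grows as it swings up and back; 0.785 = 45 degrees, 1.571 = upright, 1.9 = stop. Starts upright or leaning up to 14 degrees back. A stiff hinge (0.25 N m) holds it wherever it is left; 1 to 2.5 N at the tab moves it. Stiff panel 156 mm wide, 6 mm thick, 0.15 kg, reaching 160 mm from the hinge line, black tab at its free edge.
- cover_hinge (a point): Point on the middle of the hinge line, 115 mm behind the viewer's origin and 77 mm above the bench. The point turns with the cover: its -x axis points from the hinge along the panel to the tab, its y axis along the hinge, its z axis is the panel's normal.
- cover_tab (a point): Centre of the black tab on the cover's free edge, 173 mm from the hinge line. The tab is 70 mm wide (along the hinge), 12 mm thick and reaches from 160 to 186 mm from the hinge line; axes as cover_hinge.
- lamp (a joint): Travel (m) of the green lamp button: 0 = up, 0.006 = fully down; it takes about 5 N and springs back.
- lamp_top (a point): Centre of the top of the green button, 34 mm across, in a round black housing 50 mm across and 12 mm tall, on the viewer's front strip, 109 mm in front of the viewer's origin. The top is 72 mm above the bench; press straight down.
- dishes: Bystander: stack of four red and orange dishes, 94 mm across, 62 mm tall, origin under its centre.
- reagent: Bystander: amber bottle, 70 mm across, 160 mm tall, origin under its centre.
- tubes: Bystander: white block with capped tubes, 70 x 160 mm, 117 mm tall, origin under its centre.
Things that resemble listed ones, but are neither listed nor needed, are in the scene too. Leave any purple look-alike of the cassette alone.

How it is judged (in metres and radians):
On the way, in this order (a step that is already met when the one before it is completed fails the run):
1. the cassette lies flat on the pad, let go (angle between the x axis of cassette and the z axis of pad, either way round below 0.1 rad and x of cassette in the frame of pad between -0.095 and 0.095 m and y of cassette in the frame of pad between -0.06 and 0.06 m and contact force between cassette and pad above 0.3 N and contact force between cassette and the fingers below 0.1 N), for 0.2 s.
2. the cassette lies flat on the blue window, front to back, let go (angle between the x axis of cassette and the z axis of viewer, either way round below 0.1 rad and angle between the z axis of cassette and the x axis of viewer, either way round below 0.3 rad and x of cassette in the frame of window between -0.018 and 0.018 m and y of cassette in the frame of window between -0.018 and 0.018 m and contact force between cassette and the fingers below 0.1 N), for 0.2 s.
3. the cover stands at 45 degrees, let go (value of joint cover between 0.665 and 0.905 rad and contact force between viewer and the fingers below 0.1 N), for 0.2 s.
4. the lamp button is pressed fully down (value of joint lamp above 0.005 m), for 0.05 s.
At the end, for the whole second after the job is handed in: The cassette rests flat on the blue window, its centre within 18 mm of the window's centre along each window axis and its length within 0.3 rad of the viewer's x axis; the cover stands at 0.785 +- 0.12 rad; the lamp button is up again (under 1.5 mm) (angle between the x axis of cassette and the z axis of viewer, either way round below 0.1 rad and angle between the z axis of cassette and the x axis of viewer, either way round below 0.3 rad and x of cassette in the frame of window between -0.018 and 0.018 m and y of cassette in the frame of window between -0.018 and 0.018 m and z of cassette in the frame of window below 0.014 m and linear speed of cassette below 0.02 m/s and value of joint cover between 0.665 and 0.905 rad and value of joint lamp below 0.0015 m); the robot touches nothing.
It fails at once if the cassette is dropped (falls unheld at over 1.1 m/s) (linear speed of cassette above 1.1 m/s and contact force between cassette and the fingers below 0.1 N).
It fails at once if a bystander is moved more than 30 mm (distance of any of dishes, reagent, tubes from where it was at the start of the episode above 0.03 m).
It also fails if it takes over 64 s, if anything falls off the work surface, if the arm or the gripper's body presses on something with over 40 N, if the wrist force passes 120 N, or if a joint passes its speed limit or range.

ROBOT

A 6-joint arm with a two-finger parallel gripper is mounted at the origin on the work surface. World frame = base frame: x ahead of the robot, y to its left, z up, the work surface at z = 0. Lengths are in mm, angles in rad, forces in N, time in s.
With the tool pointing down it reaches from about 275 to 750 mm from the base axis. Payload 10.2 kg.
Tool frame: the origin (TCP) lies between the finger pads; the fingertips stand 25 mm ahead of it and the grasp point (between the pads) lies 6 mm ahead of it; z points along the fingers, y is the line along which they close (so a half turn about z gives the same grasp; the last joint's range is limited). The gripper opens to 85 mm and grips with 20 to 120 N. Pads are 22 mm wide; open, the fingers measure 114 mm over their backs; the gripper's body (76 mm by 85 mm) begins 54 mm behind the grasp point. The pads swing forward as they close: fully open they stand 13 mm farther back than shut.
Start: joints at [-1.47, 0.313, 1.498, -0, 1.331, -0.223], TCP at [167.027, -497.728, 221.294] pointing down, gripper open.
Joint ranges: [-2.94, 2.94], [-0.97, 2.17], [0.19, 2.56], [-1.23, 4.37], [0.02, 3.11], [-2.88, 2.88]. Speed limits (rad/s): [2.39, 2.39, 3.01, 3.14, 3.14, 3.14].

INTERFACE

Orientations are given as a unit quaternion [w, x, y, z].
In Python, from rig import ctrl, eyes, finish_job gives the robot as it stands.
- The arm moves only by the tool step_arm, never from a script. Its argument "increments" is a list of rows, each an object of numbers: "dx", "dy", "dz": the shift along the tool's x, y, z in units of 25 mm (1.0 is 25 mm); "wx", "wy", "wz": the turn, a rotation vector about the tool's x, y, z in units of 6 degrees (1.0 is 6 degrees). A call has 1 to 5 rows; each row shifts and turns the commanded pose from where the row before left it, along the tool's axes as they then stand; what a row does not reach is not made up. A row lasts 1/10 s, in which the tool goes at most 50 mm and 8.59 degrees, less where a joint would pass 70% of its speed; a pose out of reach is approached as far as the arm can. A call is refused whole if a number of a shift passes 1 or a number of a turn 1, either way. A call with a gripper value outside its range is refused whole. "fingers" is the finger opening in mm, from 0 to 85.4, set as the call begins (left out, the last holds). The fingers move at their own pace and stop on an object; "squeeze" is the grip in N (left out, the last holds). Time passes only in rows, so rows that do not move let the fingers close. It gives the time, the measured TCP pose, the force, the opening and the grip force at its end, in the units of the state.
- ctrl.sense(): the state, without advancing time (a new reading comes with each control period).
- eyes.capture(name): name is "scene" or "top" or "wrist"; returns a dict with "frame" (400x640x3 uint8, blue, green, red), "fx", "fy", "cx", "cy" (pixels), "R" (3x3) and "t" (3): a world point X has camera coordinates R X + t; the wrist camera has in their place "tool_from_camera" (4x4, takes a point from camera to tool coordinates, whose origin is the TCP and whose axes are the flange's). Camera axes: x right, y down, z forward; pixel columns grow to the right and rows downward; lengths in mm; the calibration is good to about 2 mm. The wrist camera is an equidistant fisheye: a pixel r from the principal point sees the ray r / f radians off the axis. A picture is of the moment at which its call begins: read the wrist's pose just before it. There is no depth.
- finish_job(): hands the job in; it is judged then, once.
Trained networks look in the newest picture that a camera, given by its name, has taken for a name from the list of things; names that differ only in an ending like _2 or _b are one class to them, and where a whole thing is asked for, a point or a joint stands for the part that bears it (a point fixed in the world has none). Each returns a list of dicts, best first, with "p" (0 to 1); they miss things now and then, are a little off and sometimes report something else, mostly with a low value. They report only what shows in the picture. A call takes as long as a camera call. They do not tell look-alikes from the thing itself.
- eyes.cut_out(camera, label): "mask" (400x640 bool, what is visible of it).
- eyes.landmark_of(camera, label): "point" ([x, y, z] in mm, in the coordinates of the camera as it stood for that picture, good to about 4 mm: a listed point, or the origin of a listed thing).
The state is a dict: "time_s": time; "joints": joint angles; "dq": joint speeds; "tau": joint torques, N m; "eef_pos": TCP position; "ee_rot": TCP orientation; "force": force on the tool from outside, world axes, zero at the start; "wrist_torque": the same for the moment, N m; "grip_width": opening from 0.0 (shut) to 1.0 (fully open); "grip_force": force on a finger pad.
Only numpy, scipy, OpenCV 4.12 (cv2) and the standard library are available. Lean on these libraries where they do the work, as an engineer would, in place of code of your own. Each camera call takes 0.05 s, during which the arm holds its last target. There are 200 camera calls.

## Working session

There is one attempt and no reset: what is moved stays moved. The work goes in short steps, Python scripts to look and compute and a tool call to move; the robot and the scene stay as the last step left them, time stands still between calls to the robot, and variables do not carry over. Pictures are saved under pics/ and viewed, at most 10 in all, crops included, and the job is handed in when it is done.

Besides the shell and the picture viewer there is one more tool, called as a command line: name --argument value ..., lists and objects as JSON in quotes. step_arm: Moves the arm, as the interface text tells. Its arguments: {"type":"object","properties":{"increments":{"type":"array"},"fingers":{"type":"number"},"squeeze":{"type":"number"}},"required":["increments"]}

```bash
mkdir -p pics; cat > h.py <<'E'
import numpy as np, cv2
from scipy.spatial.transform import Rotation as Rn
from rig import ctrl, eyes, finish_job
def world(cam,c,p,s=None):
    p=np.array(p,float)
    if cam=='wrist':
        q=np.array(s['ee_rot']);R=Rn.from_quat(q[[1,2,3,0]]).as_matrix()
        T=np.array(c['tool_from_camera']);return R@(T[:3,:3]@p+T[:3,3])+np.array(s['eef_pos'])
    return np.array(c['R']).T@(p-np.array(c['t']))
def pix(c,X):
    x=np.array(c['R'])@np.array(X,float)+np.array(c['t']);return (c['fx']*x[0]/x[2]+c['cx'],c['fy']*x[1]/x[2]+c['cy'])
def ray(c,u,v,z):
    R=np.array(c['R']);o=-R.T@np.array(c['t']);d=R.T@np.array([(u-c['cx'])/c['fx'],(v-c['cy'])/c['fy'],1]);return o+d*(z-o[2])/d[2]
def st():
    s=ctrl.sense();q=np.array(s['ee_rot']);return s,Rn.from_quat(q[[1,2,3,0]]).as_matrix()
E
python3 - <<'E'
from h import *
s,R=st();print(s['time_s'],s['eef_pos'],R.round(3).tolist(),s['grip_width'])
for cam in ['scene','top']:
    c=eyes.capture(cam);cv2.imwrite(f'pics/{cam}0.png',c['frame'])
    print(cam,'campos',(-np.array(c['R']).T@np.array(c['t'])).round(0))
    for l in ['cassette','rack','pad','viewer','window','cover_hinge','cover_tab','lamp_top','dishes','reagent','tubes']:
        for r in eyes.landmark_of(cam,l)[:3]:
            X=world(cam,c,r['point']);print(l,round(r['p'],2),X.round(0),np.round(pix(c,X)))
print(ctrl.sense()['time_s'])
E
```

```text
0.0 [ 166.9914135  -497.44312265  220.74477333] [[0.948, 0.318, -0.0], [0.318, -0.948, 0.001], [0.0, -0.001, -1.0]] 0.9977298939385142
scene campos [1237.  211. 1161.]
cassette 0.86 [ 332. -261.   52.] [261. 139.]
cassette 0.75 [ 432. -398.   53.] [213. 151.]
cassette 0.7 [ 463. -269.   63.] [245. 165.]
rack 0.98 [ 462. -267.   -1.] [248. 176.]
pad 0.65 [523.   1.  -4.] [317. 210.]
viewer 0.7 [497. 258.  49.] [399. 214.]
viewer 0.63 [500. 250.  -8.] [393. 224.]
viewer 0.28 [ 466. -269.   63.] [244. 165.]
window 0.71 [497. 258.  49.] [399. 214.]
window 0.69 [394. 250.  74.] [403. 183.]
cover_hinge 0.6 [617. 258.  82.] [393. 242.]
cover_tab 0.59 [643. 260. 247.] [402. 220.]
lamp_top 0.39 [392. 250.  70.] [403. 184.]
dishes 0.95 [779.  36.  -1.] [304. 282.]
dishes 0.54 [389. 251.  70.] [404. 183.]
reagent 0.63 [599. 515.  -4.] [474. 272.]
tubes 0.89 [ 554. -524.    0.] [168. 179.]
top campos [ 371.    3. 1225.]
cassette 0.72 [ 340. -261.   54.] [394. 283.]
cassette 0.63 [ 434. -406.   55.] [441. 254.]
cassette 0.49 [ 468. -269.   64.] [397. 241.]
rack 0.78 [ 465. -267.    0.] [392. 243.]
pad 0.8 [532.   4.   2.] [309. 220.]
pad 0.2 [501. 254.  51.] [229. 226.]
viewer 0.72 [500. 253.   0.] [232. 228.]
window 0.98 [502. 253.  50.] [229. 226.]
window 0.71 [ 553. -522.   -1.] [469. 219.]
cover_hinge 0.94 [619. 260.  78.] [227. 187.]
cover_hinge 0.44 [ 469. -273.   68.] [399. 241.]
cover_tab 0.84 [640. 262. 254.] [214. 165.]
lamp_top 0.64 [397. 250.  77.] [226. 259.]
dishes 0.93 [778.  30.   1.] [303. 148.]
reagent 0.86 [600. 511.   0.] [156. 195.]
tubes 0.56 [ 556. -519.    1.] [468. 218.]
1.2
```

```bash
python3 - <<'E'
from h import *
a=cv2.imread('pics/scene0.png');b=cv2.imread('pics/top0.png')
cv2.imwrite('pics/c1.png',cv2.resize(a[90:340,130:530],(800,500),interpolation=cv2.INTER_CUBIC))
cv2.imwrite('pics/c2.png',cv2.resize(b[110:310,160:480],(800,500),interpolation=cv2.INTER_CUBIC))
E
```

```text
(no output)
```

View pics/c1.png

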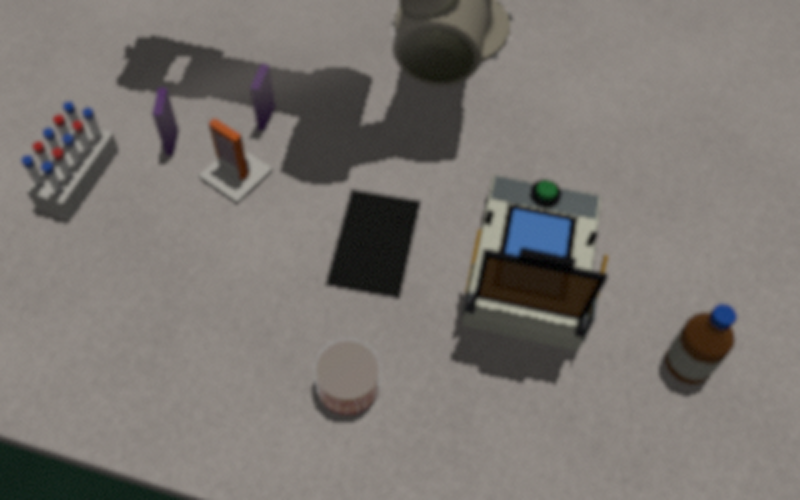

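View pics/c2.png

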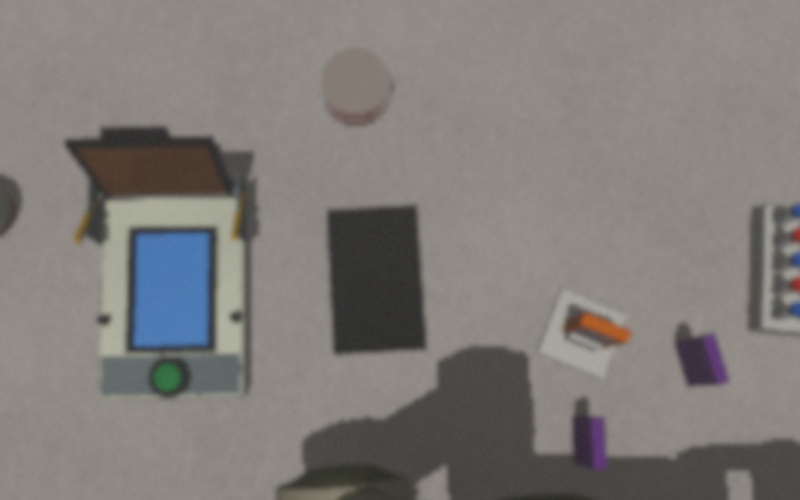

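Candidates for the cassette: orange slab in the white rack (scene px 245,165; top 397,241), purple look-alikes (scene 213,151 and 261,139). I choose the orange one in the rack. The viewer is at top px (230,226), cover open; pad at (309,220). Next I move closer for a wrist view.

step_arm --increments '[{"dz": -1},{"dx": 1,"dz": -1},{"dx": 1,"dy": -0.4,"dz": -1},{"dx": 1,"dy": -0.4,"dz": -1},{"dx": 1,"dy": -0.4,"dz": -0.5}]'

```text
invalid input at $.increments[0]: expected keys dx, dy, dz, wx, wy, wz
```

step_arm --increments '[{"dx": 1,"dy": -0.4},{"dx": 1,"dy": -0.4},{"dx": 1,"dy": -0.4},{"dx": 1,"dy": -0.4},{"dx": 1,"dy": -0.4}]'

```text
invalid input at $.increments[0]: expected keys dx, dy, dz, wx, wy, wz
```

step_arm --increments '[{"dx": 0.5,"dy": -0.4},{"dx": 0.2,"dy": -0.4},{},{},{}]'

```text
invalid input at $.increments[0]: expected keys dx, dy, dz, wx, wy, wz
```

```bash
python3 - <<'E'
from h import *
s,R=st();print(s['time_s'],s['eef_pos'],s['joints'],R[:,2])
c=eyes.capture('wrist');cv2.imwrite('pics/w1.png',c['frame']);print(c['fx'],c['cx'],c['cy'],np.round(c['tool_from_camera'],3).tolist())
for l in ['cassette','rack','pad','dishes']:
    for r in eyes.landmark_of('wrist',l)[:3]: print(l,round(r['p'],2),world('wrist',c,r['point'],s).round(1))
for cam in ['top','scene']:
    c=eyes.capture(cam)
    for l,z,n in [('rack',10,2),('pad',4,1),('viewer',50,2),('window',50,2)]:
        for r in eyes.cut_out(cam,l)[:n]:
            m=r['mask'].astype(np.uint8);ct=max(cv2.findContours(m,0,2)[0],key=cv2.contourArea)[:,0]
            P=np.array([ray(c,u,v,z)[:2] for u,v in ct],np.float32);print(cam,l,round(r['p'],2),np.round(cv2.minAreaRect(P)[0]),np.round(cv2.minAreaRect(P)[1]),cv2.minAreaRect(P)[2])
E
```

```text
1.2 [ 167.02855681 -497.73320751  221.27783254] [-1.47039515e+00  3.12929987e-01  1.49770263e+00 -6.50686401e-06
  1.33097548e+00 -2.23394908e-01] [-7.83662445e-06  1.47309225e-05 -1.00000000e+00]
309.70691628693146 325.5615020416387 197.5613215716664 [[-0.0, -0.962, -0.272, 69.122], [1.0, -0.0, 0.0, -0.213], [-0.0, -0.272, 0.962, -152.499], [0.0, 0.0, 0.0, 1.0]]
top rack 0.79 [ 467. -267.] [95. 92.] 69.82911682128906
top pad 0.91 [531.  -1.] [190. 122.] 4.859212875366211
top viewer 0.9 [540. 275.] [344. 228.] 3.155686140060425
top viewer 0.19 [ 464. -257.] [87. 89.] 69.39603424072266
top window 0.94 [541. 276.] [351. 232.] 4.492863655090332
scene rack 0.77 [ 467. -266.] [93. 92.] 68.4498291015625
scene pad 0.8 [528.   1.] [193. 125.] 5.255471706390381
scene viewer 0.61 [506. 262.] [295. 203.] 3.8629419803619385
scene window 0.79 [507. 263.] [297. 208.] 3.211264133453369
```

View pics/w1.png

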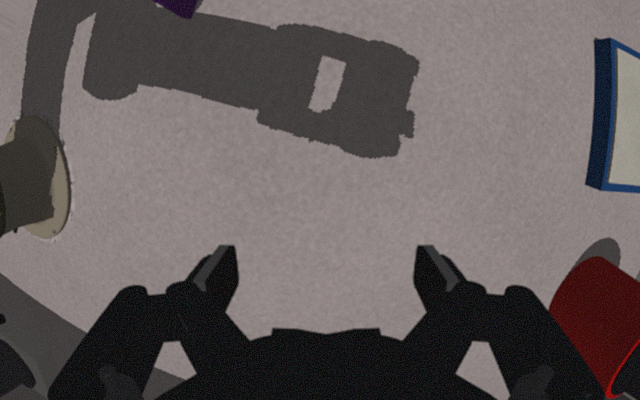

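step_arm --increments '[{"dx": 0,"dy": 0,"dz": -1,"wx": 0,"wy": 0,"wz": 0},{"dx": 1,"dy": 0,"dz": -1,"wx": 0,"wy": 0,"wz": 0},{"dx": 1,"dy": -0.4,"dz": -1,"wx": 0,"wy": 0,"wz": 0},{"dx": 1,"dy": -0.4,"dz": -1,"wx": 0,"wy": 0,"wz": 0},{"dx": 1,"dy": -0.4,"dz": -0.5,"wx": 0,"wy": 0,"wz": 0}]'

```text
time_s: 2.45
eef_pos: [253.1, -437.1, 336.0]
ee_rot: [0.001, 0.987, 0.161, 0.0]
force: [-0.0, 0.2, 0.2]
grip_width: 0.999
grip_force: 0.0
```

step_arm --increments '[{"dx": 1,"dy": -0.4,"dz": 0,"wx": 0,"wy": 0,"wz": 0},{"dx": 1,"dy": -0.4,"dz": 0,"wx": 0,"wy": 0,"wz": 0},{"dx": 1,"dy": -0.4,"dz": 0,"wx": 0,"wy": 0,"wz": 0},{"dx": 1,"dy": -0.4,"dz": 0,"wx": 0,"wy": 0,"wz": 0},{"dx": 0.5,"dy": -0.4,"dz": 0,"wx": 0,"wy": 0,"wz": 0}]'

```text
time_s: 2.95
eef_pos: [344.1, -353.2, 333.8]
ee_rot: [-0.0, 0.987, 0.162, 0.0]
force: [-0.5, 0.5, 0.4]
grip_width: 1.002
grip_force: 0.0
```

step_arm --increments '[{"dx": 0,"dy": 0,"dz": 0,"wx": 0,"wy": 0,"wz": 0},{"dx": 0,"dy": 0,"dz": 0,"wx": 0,"wy": 0,"wz": 0},{"dx": 0,"dy": 0,"dz": 0,"wx": 0,"wy": 0,"wz": 0}]'

```text
time_s: 3.25
eef_pos: [342.4, -355.0, 333.7]
ee_rot: [0.0, 0.987, 0.161, -0.0]
force: [-0.2, -0.7, -0.1]
grip_width: 0.996
grip_force: 0.0
```

```bash
python3 - <<'E'
from h import *
s,R=st();print(s['time_s'],s['eef_pos'],np.round(s['joints'],3).tolist(),R[:,2])
c=eyes.capture('wrist');cv2.imwrite('pics/w2.png',c['frame'])
for l in ['cassette','rack','pad','dishes']:
    for r in eyes.landmark_of('wrist',l)[:3]: print(l,round(r['p'],2),world('wrist',c,r['point'],s).round(1))
E
```

```text
3.25 [ 342.36993714 -354.9561394   333.72971828] [-1.041, 0.186, 1.371, -0.0, 1.584, 0.207] [-2.50411403e-04 -7.05551055e-05 -9.99999966e-01]
cassette 0.93 [ 329.8 -263.8   57.8]
cassette 0.91 [ 431.6 -402.3   48.5]
rack 0.58 [ 464.5 -263.3   -0. ]
```

View pics/w2.png

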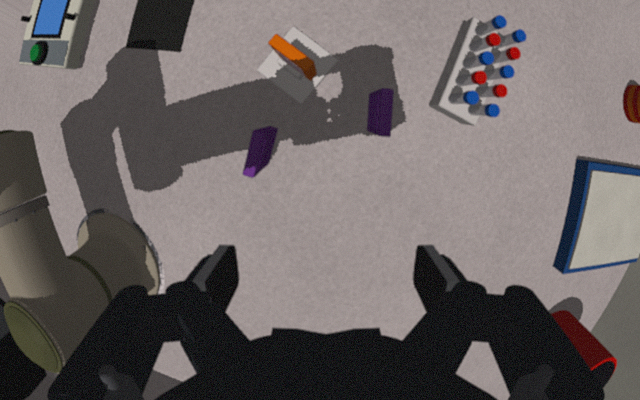

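Orange cassette sits in the rack at wrist px (292,55); purple ones at (260,150) and (380,112) are the look-alikes; tubes at (480,65). Plan: tool tilted, coming from the far side, fingers on the 60 mm sides.

step_arm --increments '[{"dx": 1,"dy": 0,"dz": 0,"wx": 0,"wy": 0,"wz": 1},{"dx": 1,"dy": 0,"dz": 0,"wx": 0,"wy": 0,"wz": 1},{"dx": 1,"dy": 0,"dz": 0,"wx": 0,"wy": 0,"wz": 1},{"dx": 1,"dy": 0,"dz": 0,"wx": 0,"wy": 0,"wz": 1},{"dx": 0,"dy": 0,"dz": 0,"wx": 0,"wy": 0,"wz": 1}]'

```text
time_s: 4.0
eef_pos: [442.8, -337.5, 332.9]
ee_rot: [-0.0, 0.995, -0.101, -0.0]
force: [-0.8, -0.8, -0.7]
grip_width: 1.0
grip_force: 0.0
```

step_arm --increments '[{"dx": 0,"dy": 0,"dz": 0,"wx": 0,"wy": 0,"wz": 1},{"dx": 0,"dy": 0,"dz": 0,"wx": 0,"wy": 0,"wz": 0.5},{"dx": 0,"dy": 0,"dz": 0,"wx": 0,"wy": -1,"wz": 0},{"dx": 0,"dy": 0,"dz": 0,"wx": 0,"wy": -1,"wz": 0},{"dx": 0,"dy": 0,"dz": 0,"wx": 0,"wy": -1,"wz": 0}]'

```text
time_s: 4.5
eef_pos: [440.8, -338.0, 334.2]
ee_rot: [-0.028, 0.972, -0.176, -0.156]
force: [0.8, -1.4, -0.5]
grip_width: 1.001
grip_force: 0.0
```

step_arm --increments '[{"dx": 0,"dy": 0,"dz": 0,"wx": 0,"wy": -1,"wz": 0},{"dx": 0,"dy": 0,"dz": 0,"wx": 0,"wy": -1,"wz": 0},{"dx": 0,"dy": 0,"dz": 0,"wx": 0,"wy": 0,"wz": 0},{"dx": 0,"dy": 0,"dz": 0,"wx": 0,"wy": 0,"wz": 0}]'

```text
time_s: 4.9
eef_pos: [441.1, -338.1, 333.3]
ee_rot: [-0.046, 0.951, -0.171, -0.254]
force: [0.3, 0.2, -0.8]
grip_width: 1.002
grip_force: 0.0
```

```bash
cat >> h.py <<'E'
def togo(pos,y,z,show=True):
    "remaining shift (tool axes now, units of 25 mm), and turn (units of 6 deg)"
    s,R=st();z=np.array(z,float);z/=np.linalg.norm(z);y=np.array(y,float);y-=z*(y@z);y/=np.linalg.norm(y)
    T=np.c_[np.cross(y,z),y,z];d=np.array(pos)-s['eef_pos']
    print('t',s['time_s'],'pos',np.round(s['eef_pos'],1),'j',np.round(s['joints'],3).tolist(),'F',np.round(s['force'],1),'w',round(float(s['grip_width']),3))
    print('shift now',(R.T@d/25).round(2),'shift in target axes',(T.T@d/25).round(2),'turn',(np.degrees(Rn.from_matrix(R.T@T).as_rotvec())/6).round(2))
E
python3 - <<'E'
from h import *
togo([481,-272,200],[-.35,-.937,0],[-.811,.303,-.5])
c=eyes.capture('wrist');s,_=st()
for l in ['cassette','rack']:
    for r in eyes.landmark_of('wrist',l)[:3]: print(l,round(r['p'],2),world('wrist',c,r['point'],s).round(1))
E
```

```text
t 4.9 pos [ 441.1 -338.1  333.3] j [-0.768, 0.675, 0.749, -0.247, 2.188, 1.064] F [ 0.3  0.2 -0.8] w 1.002
shift now [ 3.15 -3.03  4.34] shift in target axes [ 4.9  -3.03  2.17] turn [ 0.   -5.02  0.01]
cassette 0.85 [ 429.4 -406.9   52.5]
cassette 0.72 [ 330.8 -265.    56.4]
cassette 0.59 [ 463.2 -272.8   65.6]
rack 0.84 [ 461.5 -259.5   -2.1]
rack 0.22 [501.5 252.1  51.2]
```

step_arm --increments '[{"dx": 0,"dy": 0,"dz": 0,"wx": 0,"wy": -1,"wz": 0},{"dx": 0,"dy": 0,"dz": 0,"wx": 0,"wy": -1,"wz": 0},{"dx": 0,"dy": 0,"dz": 0,"wx": 0,"wy": -1,"wz": 0},{"dx": 0,"dy": 0,"dz": 0,"wx": 0,"wy": -1,"wz": 0},{"dx": 0,"dy": 0,"dz": 0,"wx": 0,"wy": -1,"wz": 0}]'

```text
time_s: 5.55
eef_pos: [440.7, -337.8, 334.8]
ee_rot: [-0.089, 0.852, -0.154, -0.493]
force: [-0.3, -0.8, 0.3]
grip_width: 0.999
grip_force: 0.0
```

step_arm --increments '[{"dx": 1,"dy": -0.6,"dz": 0.4,"wx": 0,"wy": 0,"wz": 0},{"dx": 1,"dy": -0.6,"dz": 0.4,"wx": 0,"wy": 0,"wz": 0},{"dx": 1,"dy": -0.6,"dz": 0.4,"wx": 0,"wy": 0,"wz": 0},{"dx": 1,"dy": -0.6,"dz": 0.4,"wx": 0,"wy": 0,"wz": 0},{"dx": 0.9,"dy": -0.6,"dz": 0.5,"wx": 0,"wy": 0,"wz": 0}]'

```text
time_s: 6.05
eef_pos: [482.1, -272.6, 201.2]
ee_rot: [-0.089, 0.853, -0.154, -0.491]
force: [-0.2, -0.5, -0.2]
grip_width: 1.007
grip_force: 0.0
```

step_arm --increments '[{"dx": 0,"dy": 0,"dz": 0,"wx": 0,"wy": 0,"wz": 0},{"dx": 0,"dy": 0,"dz": 0,"wx": 0,"wy": 0,"wz": 0},{"dx": 0,"dy": 0,"dz": 0,"wx": 0,"wy": 0,"wz": 0}]'

```text
time_s: 6.35
eef_pos: [481.8, -274.0, 203.4]
ee_rot: [-0.088, 0.853, -0.155, -0.491]
force: [-0.7, -0.6, 0.3]
grip_width: 1.006
grip_force: 0.0
```

```bash
python3 - <<'E'
from h import *
togo([479.5,-273,83.5],[-.35,-.937,0],[-.811,.303,-.5])
s,_=st();c=eyes.capture('wrist');cv2.imwrite('pics/w3.png',c['frame'])
for l in ['cassette','rack']:
    for r in eyes.landmark_of('wrist',l)[:2]: print(l,round(r['p'],2),world('wrist',c,r['point'],s).round(1))
m=eyes.cut_out('wrist','cassette');print([(round(x['p'],2),np.argwhere(x['mask']).mean(0).round()) for x in m])
E
```

```text
t 6.35 pos [ 481.8 -274.   203.4] j [-0.62, 1.054, 0.623, -0.364, 2.46, 1.15] F [-0.7 -0.6  0.3] w 1.006
shift now [ 4.1  -0.01  2.5 ] shift in target axes [ 4.1  -0.01  2.49] turn [ 0.   -0.03 -0.01]
cassette 0.93 [ 463.2 -271.2   68.6]
cassette 0.69 [ 432.3 -404.5   51.9]
rack 0.83 [ 466.7 -261.6   -1.3]
[(0.73, array([ 75., 330.])), (0.63, array([ 61., 499.])), (0.56, array([149., 363.]))]
```

View pics/w3.png

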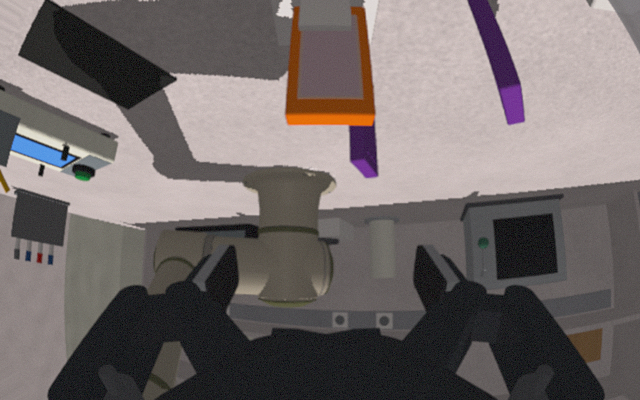

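The orange cassette is centred between the fingers (px 287–375, top edge at row 120), purple ones behind it; aligned, so descend.

step_arm --increments '[{"dx": 0.82,"dy": 0,"dz": 0.5,"wx": 0,"wy": 0,"wz": 0},{"dx": 0.82,"dy": 0,"dz": 0.5,"wx": 0,"wy": 0,"wz": 0},{"dx": 0.82,"dy": 0,"dz": 0.5,"wx": 0,"wy": 0,"wz": 0},{"dx": 0.82,"dy": 0,"dz": 0.5,"wx": 0,"wy": 0,"wz": 0},{"dx": 0.82,"dy": 0,"dz": 0.5,"wx": 0,"wy": 0,"wz": 0}]'

```text
time_s: 7.05
eef_pos: [479.2, -272.3, 80.9]
ee_rot: [-0.089, 0.852, -0.154, -0.492]
force: [0.3, -0.8, -0.1]
grip_width: 1.002
grip_force: 0.0
```

step_arm --increments '[{"dx": 0,"dy": 0,"dz": 0,"wx": 0,"wy": 0,"wz": 0},{"dx": 0,"dy": 0,"dz": 0,"wx": 0,"wy": 0,"wz": 0}]'

```text
time_s: 7.25
eef_pos: [479.4, -272.3, 82.3]
ee_rot: [-0.089, 0.852, -0.154, -0.492]
force: [-0.2, -0.4, 0.9]
grip_width: 1.001
grip_force: 0.0
```

```bash
python3 - <<'E'
from h import *
togo([479.5,-273,83.5],[-.35,-.937,0],[-.811,.303,-.5])
s,_=st();c=eyes.capture('wrist');w=c['frame']
t=eyes.capture('scene');f=t['frame']
u,v=map(int,pix(t,[467,-267,60]));f=cv2.resize(f[v-45:v+45,u-60:u+60],(533,400),interpolation=cv2.INTER_CUBIC)
cv2.imwrite('pics/w4.png',np.vstack([cv2.resize(w[:240,180:500],(533,400)),f])[::1][:800])
a=cv2.imread('pics/w4.png');cv2.imwrite('pics/w4.png',cv2.resize(a,(400,600)))
for r in eyes.landmark_of('wrist','cassette')[:2]: print(round(r['p'],2),world('wrist',c,r['point'],s).round(1))
E
```

```text
t 7.25 pos [ 479.4 -272.3   82.3] j [-0.62, 1.167, 0.714, -0.298, 2.27, 1.242] F [-0.2 -0.4  0.9] w 1.001
shift now [-0.04  0.02 -0.04] shift in target axes [-0.04  0.02 -0.04] turn [ 0. -0.  0.]
0.95 [ 463.9 -272.3   65.9]
0.82 [ 430.5 -405.3   53.5]
```

View pics/w4.png

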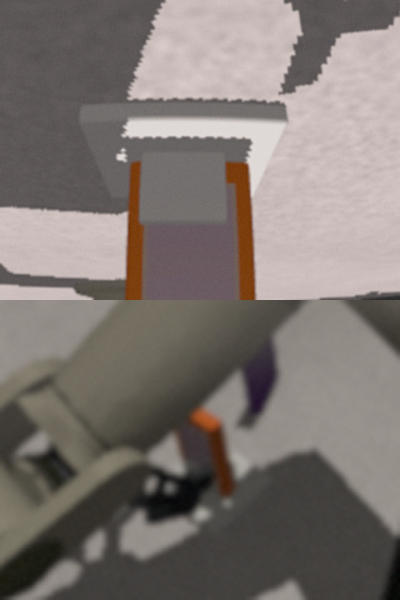

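The cassette is between the fingers, its face square to the tool, and the rack is clear below. Close.

step_arm --increments '[{"dx": 0,"dy": 0,"dz": 0,"wx": 0,"wy": 0,"wz": 0},{"dx": 0,"dy": 0,"dz": 0,"wx": 0,"wy": 0,"wz": 0},{"dx": 0,"dy": 0,"dz": 0,"wx": 0,"wy": 0,"wz": 0},{"dx": 0,"dy": 0,"dz": 0,"wx": 0,"wy": 0,"wz": 0},{"dx": 0,"dy": 0,"dz": 0,"wx": 0,"wy": 0,"wz": 0}]' --fingers 40 --squeeze 60

```text
time_s: 7.9
eef_pos: [479.3, -272.0, 81.5]
ee_rot: [-0.089, 0.852, -0.154, -0.492]
force: [-0.3, 0.4, 0.4]
grip_width: 0.47
grip_force: 0.0
```

step_arm --increments '[{"dx": 0,"dy": 0,"dz": 0,"wx": 0,"wy": 0,"wz": 0},{"dx": 0,"dy": 0,"dz": 0,"wx": 0,"wy": 0,"wz": 0},{"dx": 0,"dy": 0,"dz": 0,"wx": 0,"wy": 0,"wz": 0}]'

```text
time_s: 8.2
eef_pos: [479.3, -272.0, 81.4]
ee_rot: [-0.089, 0.852, -0.154, -0.492]
force: [-0.2, 0.1, 0.4]
grip_width: 0.474
grip_force: 0.0
```

```bash
python3 - <<'E'
from h import *
c=eyes.capture('wrist');w=c['frame']
cv2.imwrite('pics/w5.png',w[100:400,60:590])
s,_=st();print(s['grip_width'],s['grip_force'])
for r in eyes.landmark_of('wrist','cassette')[:2]: print(round(r['p'],2),world('wrist',c,r['point'],s).round(1))
E
```

```text
0.4655415057302871 0.0
0.96 [ 462.6 -271.3   64.3]
0.6 [ 431.1 -404.9   50.1]
```

View pics/w5.png

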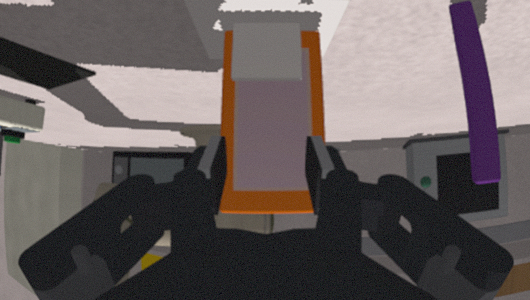

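The fingers (tips at px 285/367, row 238) stand short of the cassette's face; by apparent widths they are about 30 mm nearer to the camera than it. Reopen, advance along the tool, close again.

step_arm --increments '[{"dx": 0,"dy": 0,"dz": 0,"wx": 0,"wy": 0,"wz": 0},{"dx": 0,"dy": 0,"dz": 0,"wx": 0,"wy": 0,"wz": 0},{"dx": 0,"dy": 0,"dz": 0,"wx": 0,"wy": 0,"wz": 0},{"dx": 0,"dy": 0,"dz": 0,"wx": 0,"wy": 0,"wz": 0},{"dx": 0,"dy": 0,"dz": 0,"wx": 0,"wy": 0,"wz": 0}]' --fingers 85

```text
time_s: 8.8
eef_pos: [479.3, -272.0, 81.5]
ee_rot: [-0.089, 0.852, -0.154, -0.492]
force: [-0.3, 0.1, -0.1]
grip_width: 0.997
grip_force: 0.0
```

step_arm --increments '[{"dx": 0,"dy": 0,"dz": 0,"wx": 0,"wy": 0,"wz": 0},{"dx": 0,"dy": 0,"dz": 0.4,"wx": 0,"wy": 0,"wz": 0},{"dx": 0,"dy": 0,"dz": 0.4,"wx": 0,"wy": 0,"wz": 0},{"dx": 0,"dy": 0,"dz": 0,"wx": 0,"wy": 0,"wz": 0}]'

```text
time_s: 9.2
eef_pos: [462.5, -265.7, 71.2]
ee_rot: [-0.089, 0.852, -0.154, -0.493]
force: [-0.6, -0.4, 0.2]
grip_width: 0.994
grip_force: 0.0
```

step_arm --increments '[{"dx": 0,"dy": 0,"dz": 0,"wx": 0,"wy": 0,"wz": 0},{"dx": 0,"dy": 0,"dz": 0,"wx": 0,"wy": 0,"wz": 0},{"dx": 0,"dy": 0,"dz": 0,"wx": 0,"wy": 0,"wz": 0},{"dx": 0,"dy": 0,"dz": 0,"wx": 0,"wy": 0,"wz": 0},{"dx": 0,"dy": 0,"dz": 0,"wx": 0,"wy": 0,"wz": 0}]' --fingers 45

```text
time_s: 9.7
eef_pos: [463.2, -266.0, 71.5]
ee_rot: [-0.089, 0.852, -0.154, -0.492]
force: [1.4, 0.2, 0.4]
grip_width: 0.526
grip_force: 0.6
```

step_arm --increments '[{"dx": 0,"dy": 0,"dz": 0,"wx": 0,"wy": 0,"wz": 0},{"dx": 0,"dy": 0,"dz": 0,"wx": 0,"wy": 0,"wz": 0},{"dx": 0,"dy": 0,"dz": 0,"wx": 0,"wy": 0,"wz": 0},{"dx": 0,"dy": 0,"dz": 0,"wx": 0,"wy": 0,"wz": 0},{"dx": 0,"dy": 0,"dz": 0,"wx": 0,"wy": 0,"wz": 0}]' --fingers 85

```text
time_s: 10.2
eef_pos: [463.0, -266.0, 71.4]
ee_rot: [-0.089, 0.852, -0.154, -0.492]
force: [-0.2, -0.3, -0.4]
grip_width: 0.997
grip_force: 0.0
```

step_arm --increments '[{"dx": -0.2,"dy": 0,"dz": 0.4,"wx": 0,"wy": 0,"wz": 0},{"dx": -0.2,"dy": 0,"dz": 0.4,"wx": 0,"wy": 0,"wz": 0},{"dx": 0,"dy": 0,"dz": 0,"wx": 0,"wy": 0,"wz": 0}]'

```text
time_s: 10.5
eef_pos: [441.6, -258.0, 70.4]
ee_rot: [-0.089, 0.852, -0.154, -0.492]
force: [1.1, 0.7, -0.1]
grip_width: 0.993
grip_force: 0.0
```

step_arm --increments '[{"dx": 0,"dy": 0,"dz": 0,"wx": 0,"wy": 0,"wz": 0},{"dx": 0,"dy": 0,"dz": 0,"wx": 0,"wy": 0,"wz": 0},{"dx": 0,"dy": 0,"dz": 0,"wx": 0,"wy": 0,"wz": 0},{"dx": 0,"dy": 0,"dz": 0,"wx": 0,"wy": 0,"wz": 0},{"dx": 0,"dy": 0,"dz": 0,"wx": 0,"wy": 0,"wz": 0}]' --fingers 45

```text
time_s: 11.0
eef_pos: [442.3, -258.3, 70.4]
ee_rot: [-0.089, 0.852, -0.154, -0.492]
force: [1.4, -2.0, 5.4]
grip_width: 0.69
grip_force: 64.6
```

Gripped, but the tips pass the far face slightly; regrip 7 mm shallower.

step_arm --increments '[{"dx": 0,"dy": 0,"dz": 0,"wx": 0,"wy": 0,"wz": 0},{"dx": 0,"dy": 0,"dz": 0,"wx": 0,"wy": 0,"wz": 0},{"dx": 0,"dy": 0,"dz": 0,"wx": 0,"wy": 0,"wz": 0},{"dx": 0.2,"dy": 0,"dz": -0.3,"wx": 0,"wy": 0,"wz": 0},{"dx": 0,"dy": 0,"dz": 0,"wx": 0,"wy": 0,"wz": 0}]' --fingers 80

```text
time_s: 11.5
eef_pos: [450.8, -261.4, 69.1]
ee_rot: [-0.089, 0.852, -0.154, -0.492]
force: [0.8, 0.5, -0.1]
grip_width: 0.94
grip_force: 0.0
```

step_arm --increments '[{"dx": 0,"dy": 0,"dz": 0,"wx": 0,"wy": 0,"wz": 0},{"dx": 0,"dy": 0,"dz": 0,"wx": 0,"wy": 0,"wz": 0},{"dx": 0,"dy": 0,"dz": 0,"wx": 0,"wy": 0,"wz": 0},{"dx": 0,"dy": 0,"dz": 0,"wx": 0,"wy": 0,"wz": 0},{"dx": 0,"dy": 0,"dz": 0,"wx": 0,"wy": 0,"wz": 0}]' --fingers 45 --squeeze 70

```text
time_s: 12.0
eef_pos: [450.5, -261.3, 69.7]
ee_rot: [-0.089, 0.852, -0.154, -0.492]
force: [0.6, -0.5, 2.0]
grip_width: 0.681
grip_force: 74.7
```

```bash
python3 - <<'E'
from h import *
togo([470,-270,170],[-.35,-.937,0],[-.811,.303,-.5]);s,_=st();print(s['grip_force'])
c=eyes.capture('wrist')
for r in eyes.landmark_of('wrist','cassette')[:2]: print(round(r['p'],2),world('wrist',c,r['point'],s).round(1))
E
```

```text
t 12.0 pos [ 450.5 -261.3   69.7] j [-0.63, 1.103, 0.886, -0.286, 2.164, 1.269] F [ 0.6 -0.5  2. ] w 0.681
shift now [-3.05  0.05 -2.74] shift in target axes [-3.05  0.05 -2.75] turn [0. 0. 0.]
74.71382260322571
0.96 [ 463.4 -267.9   66.9]
0.57 [ 431.4 -406.3   52.7]
```

step_arm --increments '[{"dx": -0.4,"dy": 0,"dz": -0.25,"wx": 0,"wy": 0,"wz": 0},{"dx": -0.87,"dy": 0,"dz": -0.5,"wx": 0,"wy": 0,"wz": 0},{"dx": -0.87,"dy": 0,"dz": -0.5,"wx": 0,"wy": 0,"wz": 0},{"dx": -0.87,"dy": 0,"dz": -0.5,"wx": 0,"wy": 0,"wz": 0},{"dx": -0.87,"dy": 0,"dz": -0.5,"wx": 0,"wy": 0,"wz": 0}]'

```text
time_s: 12.6
eef_pos: [450.7, -261.4, 183.2]
ee_rot: [-0.089, 0.852, -0.154, -0.492]
force: [-0.2, -0.2, -2.1]
grip_width: 0.682
grip_force: 74.8
```

step_arm --increments '[{"dx": -0.87,"dy": 0,"dz": -0.5,"wx": 0,"wy": 0,"wz": 0},{"dx": -0.87,"dy": 0,"dz": -0.5,"wx": 0,"wy": 0,"wz": 0},{"dx": 0,"dy": 0,"dz": 0,"wx": 0,"wy": 0,"wz": 0}]'

```text
time_s: 12.9
eef_pos: [451.1, -261.6, 235.1]
ee_rot: [-0.087, 0.854, -0.155, -0.489]
force: [0.3, -0.1, -0.9]
grip_width: 0.684
grip_force: 74.8
```

```bash
cat >> h.py <<'E'
def fk(j,p):
    a1,a2,e,a3,d1,L=p;Y=lambda a:Rn.from_euler('y',a);Z=lambda a:Rn.from_euler('z',a)
    R2=Z(j[0])*Y(j[1]);R3=R2*Y(j[2]);R5=R3*Z(j[3])*Y(j[4])
    return Z(j[0]).apply([a1,0,d1])+R2.apply([0,0,a2])+R3.apply([e,0,a3])+R5.apply([0,0,L]),(R5*Z(j[5])).as_matrix()
E
python3 - <<'E'
from h import *
from scipy.optimize import least_squares as ls
s,R=st();print(s['time_s'],s['eef_pos'],s['grip_force'],s['grip_width'],s['force'])
D=[([-1.4704,.31293,1.4977,0,1.33098,-.2234],[167.03,-497.73,221.28]),([-1.041,.186,1.371,0,1.584,.207],[342.4,-355,333.7]),([-.768,.675,.749,-.247,2.188,1.064],[441.1,-338.1,333.3]),([-.62,1.054,.623,-.364,2.46,1.15],[481.8,-274,203.4]),([-.62,1.167,.714,-.298,2.27,1.242],[479.4,-272.3,82.3]),([-.63,1.103,.886,-.286,2.164,1.269],[450.5,-261.3,69.7]),(s['joints'],s['eef_pos'])]
r=ls(lambda p:np.concatenate([fk(j,p)[0]-x for j,x in D]),[25,352,0,400,160,180]);p=r.x
print(p.round(1),np.abs(r.fun).max());np.save('p.npy',p)
print(R.round(2).tolist(),fk(s['joints'],p)[1].round(2).tolist())
def ik(pos,y,z,j0):
    z=np.array(z,float)/np.linalg.norm(z);y=np.array(y,float);T=np.c_[np.cross(y,z),y,z]
    off=fk(s['joints'],p)[1].T@R
    f=lambda j:np.r_[(fk(j,p)[0]-pos)/100,((fk(j,p)[1]@off)-T).ravel()]
    q=ls(f,j0);return q.x.round(3),np.abs(q.fun).max().round(4)
j0=[0,.6,1.9,0,.3,0]
for x in (535,550,565): print(x,ik([x,0,-3],[0,-1,0],[.5,0,-.866],j0))
print('back',ik([535,0,-3],[0,1,0],[-.5,0,-.866],[0,.6,1.2,0,2,3]),ik([535,0,-3],[0,1,0],[-.5,0,-.866],[0,.6,1.2,0,2,-2.8]))
print('side',ik([535,0,-3],[1,0,0],[0,.5,-.866],[0,.6,1.4,.3,1.2,1.5]),ik([535,0,-3],[-1,0,0],[0,-.5,-.866],[0,.6,1.4,-.3,1.2,-1.5]))
print('view',ik([500,254,60],[0,-1,0],[0,0,-1],j0))
E
```

```text
12.9 [ 451.1171016  -261.60039778  235.14190888] 74.79526877403259 0.6842233827508261 [ 0.25863107 -0.13793775 -0.92902944]
[  37.4  -53.4   10.2  461.   226.9 -140.9] 120.28652742803692
[[0.47, -0.35, -0.81], [-0.18, -0.94, 0.3], [-0.86, 0.0, -0.51]] [[0.35, 0.47, -0.81], [0.94, -0.18, 0.3], [-0.0, -0.86, -0.51]]
535 (array([ 0.   , -0.919,  3.119,  0.   ,  1.026,  1.571]), np.float64(0.7646))
550 (array([ 0.   , -0.927,  3.119,  0.   ,  1.097,  1.571]), np.float64(0.8031))
565 (array([ 0.   , -0.935,  3.119,  0.   ,  1.169,  1.571]), np.float64(0.8404))
back (array([-0.   , -0.878,  3.119, -0.   ,  1.562,  4.712]), np.float64(0.1503)) (array([ 0.   , -0.878,  3.119,  0.   ,  1.562, -1.571]), np.float64(0.1503))
side (array([ 0.155, -0.932,  3.119,  0.647,  1.335, -0.223]), np.float64(0.4133)) (array([-0.155, -0.932,  3.119, -0.647,  1.335, -2.919]), np.float64(0.4133))
view (array([ 0.47 , -1.009,  3.119, -0.   ,  1.371,  2.041]), np.float64(0.3653))
```

```bash
python3 - <<'E'
t=open('h.py').read().replace("a1,a2,e,a3,d1,L=p","a1,b,a2,e,a3,d1,L=p").replace("apply([a1,0,d1])","apply([a1,b,d1])")
t=t.replace("return Z(j[0]).apply","return Z(j[0]).apply").replace("(R5*Z(j[5])).as_matrix()","(R5*Z(j[5]-np.pi/2)).as_matrix()")
open('h.py','w').write(t)
E
cat > k.py <<'E'
from h import *
from scipy.optimize import least_squares as ls
D=[([-1.4704,.31293,1.4977,0,1.33098,-.2234],[167.03,-497.73,221.28]),([-1.041,.186,1.371,0,1.584,.207],[342.4,-355,333.7]),([-.768,.675,.749,-.247,2.188,1.064],[441.1,-338.1,333.3]),([-.62,1.054,.623,-.364,2.46,1.15],[481.8,-274,203.4]),([-.62,1.167,.714,-.298,2.27,1.242],[479.4,-272.3,82.3]),([-.63,1.103,.886,-.286,2.164,1.269],[450.5,-261.3,69.7])]
s,R=st();D.append((s['joints'],s['eef_pos']))
r=ls(lambda p:np.concatenate([fk(j,p)[0]-x for j,x in D]),[0,116,352,0,400,160,180]);p=r.x
print(p.round(1),np.abs(r.fun).max(),np.abs(fk(s['joints'],p)[1]-R).max())
off=fk(s['joints'],p)[1].T@R
def ik(pos,y,z,j0):
    z=np.array(z,float)/np.linalg.norm(z);y=np.array(y,float);T=np.c_[np.cross(y,z),y,z]
    q=ls(lambda j:np.r_[(fk(j,p)[0]-pos)/100,((fk(j,p)[1]@off)-T).ravel()],j0);return q.x.round(2),np.abs(q.fun).max().round(3)
E
python3 - <<'E'
from k import *
j0=[-.2,.6,1.9,0,.3,1]
for x in (535,550,565): print(x,ik([x,0,-3],[0,-1,0],[.5,0,-.866],j0))
print('side',ik([535,0,-3],[1,0,0],[0,.5,-.866],[-.2,.6,1.4,.3,1.2,1.5]),ik([535,0,-3],[-1,0,0],[0,-.5,-.866],[0,.6,1.4,-.3,1.2,-1.5]))
print('view',ik([500,254,40],[0,-1,0],[0,0,-1],[.2,.6,1.6,0,1,1]))
E
```

```text
[  0.6 116.3 439.   39.5 396.9 201.4 265.2] 0.20889473727987706 1.8739056507036729
535 (array([-0.29,  0.5 ,  2.09,  1.29,  0.15,  0.03]), np.float64(0.0))
550 (array([-0.28,  0.52,  2.05,  1.14,  0.15,  0.19]), np.float64(0.0))
565 (array([-0.27,  0.54,  2.01,  1.  ,  0.16,  0.34]), np.float64(0.0))
side (array([-0.46,  0.71,  1.65,  0.53,  1.1 , -0.78]), np.float64(0.0)) (array([ 0.03,  0.71,  1.65, -0.68,  0.93, -2.66]), np.float64(0.0))
view (array([0.26, 0.59, 1.59, 0.  , 0.96, 1.83]), np.float64(0.0))
```

```bash
python3 - <<'E'
from k import *
for a in (-16,20,40,60):
    f=np.array([np.cos(np.radians(a)),np.sin(np.radians(a)),0]);y=[f[1],-f[0],0]
    C=np.array([540,0,12]);P=C-4.7*f-[0,0,15]
    print(a,ik(P,y,.5*f-[0,0,.866],[-.3,.6,1.7,.3,.8,.5]),ik(P+[0,0,100],y,.5*f-[0,0,.866],[-.3,.6,1.7,.3,.8,.5]))
E
```

```text
[  0.6 116.3 439.   39.5 396.9 201.4 265.2] 0.20889473727987706 1.8739056507036729
-16 (array([-0.2 ,  0.51,  2.07,  2.29, -0.06, -0.65]), np.float64(0.0)) (array([-0.2 ,  0.29,  2.02, -0.14,  0.32,  1.77]), np.float64(0.0))
20 (array([-0.4 ,  0.52,  2.06,  1.14,  0.38, -0.22]), np.float64(0.0)) (array([-0.4 ,  0.3 ,  2.01,  0.71,  0.55,  0.27]), np.float64(0.0))
40 (array([-0.47,  0.56,  1.97,  0.94,  0.6 , -0.38]), np.float64(0.0)) (array([-0.47,  0.35,  1.92,  0.71,  0.78, -0.09]), np.float64(0.0))
60 (array([-0.49,  0.61,  1.85,  0.76,  0.82, -0.53]), np.float64(0.0)) (array([-0.49,  0.43,  1.8 ,  0.64,  1.  , -0.34]), np.float64(0.0))
```

step_arm --increments '[{"dx": 0,"dy": 0,"dz": 0,"wx": 0,"wy": 1,"wz": 0},{"dx": 0,"dy": 0,"dz": 0,"wx": 0,"wy": 1,"wz": 0},{"dx": 0,"dy": 0,"dz": 0,"wx": 0,"wy": 1,"wz": 0},{"dx": 0,"dy": 0,"dz": 0,"wx": 0,"wy": 1,"wz": 0},{"dx": 0,"dy": 0,"dz": 0,"wx": 0,"wy": 1,"wz": 0}]'

```text
time_s: 13.4
eef_pos: [450.7, -261.2, 231.1]
ee_rot: [-0.046, 0.951, -0.172, -0.253]
force: [-0.1, -0.4, -1.3]
grip_width: 0.68
grip_force: 74.9
```

step_arm --increments '[{"dx": 0,"dy": 0,"dz": 0,"wx": 0,"wy": 1,"wz": 0},{"dx": 0,"dy": 0,"dz": 0,"wx": 0,"wy": 1,"wz": 0},{"dx": 0,"dy": 0,"dz": 0,"wx": 0,"wy": 1,"wz": 0},{"dx": 0,"dy": 0,"dz": 0,"wx": 0,"wy": 1,"wz": 0},{"dx": 0,"dy": 0,"dz": 0,"wx": 0,"wy": 1,"wz": 0}]'

```text
time_s: 13.9
eef_pos: [450.5, -261.0, 231.3]
ee_rot: [0.0, 0.984, -0.178, 0.002]
force: [0.5, 0.5, -2.7]
grip_width: 0.681
grip_force: 74.9
```

step_arm --increments '[{"dx": 0,"dy": -1,"dz": 0,"wx": 0,"wy": 0,"wz": -1},{"dx": 0,"dy": -1,"dz": 0,"wx": 0,"wy": 0,"wz": -1},{"dx": 0,"dy": -1,"dz": 0,"wx": 0,"wy": 0,"wz": -1},{"dx": 0,"dy": -1,"dz": 0,"wx": 0,"wy": 0,"wz": -1},{"dx": 0,"dy": -1,"dz": 0,"wx": 0,"wy": 0,"wz": -1}]'

```text
time_s: 14.4
eef_pos: [468.5, -137.8, 230.9]
ee_rot: [-0.001, 0.996, 0.085, -0.001]
force: [1.1, -0.9, -1.1]
grip_width: 0.677
grip_force: 75.0
```

step_arm --increments '[{"dx": 0,"dy": 0,"dz": 0,"wx": 0,"wy": 0,"wz": -1},{"dx": 0,"dy": 0,"dz": 0,"wx": 0,"wy": 0,"wz": -1},{"dx": 0,"dy": 0,"dz": 0,"wx": 0,"wy": 0,"wz": -1},{"dx": 0,"dy": 0,"dz": 0,"wx": 0,"wy": 0,"wz": -1},{"dx": 0,"dy": 0,"dz": 0,"wx": 0,"wy": 0,"wz": -1}]'

```text
time_s: 14.9
eef_pos: [468.4, -138.8, 231.0]
ee_rot: [-0.001, 0.94, 0.34, -0.0]
force: [-0.6, -0.7, -0.5]
grip_width: 0.681
grip_force: 75.1
```

```bash
python3 - <<'E'
from h import *
f=np.array([.766,.643,0]);P=np.array([540,0,12])-4.7*f-[0,0,15]
togo(P+[0,0,120],[.643,-.766,0],[0,0,-1])
E
```

```text
t 14.9 pos [ 468.4 -138.8  231. ] j [-0.528, 0.226, 1.586, 0.0, 1.331, 0.348] F [-0.6 -0.7 -0.5] w 0.681
shift now [ 5.56 -2.43  4.56] shift in target axes [ 5.57 -2.41  4.56] turn [-0.01  0.   -0.04]
```

step_arm --increments '[{"dx": 0.93,"dy": -0.4,"dz": 0,"wx": 0,"wy": 0,"wz": 0},{"dx": 0.93,"dy": -0.4,"dz": 0,"wx": 0,"wy": 0,"wz": 0},{"dx": 0.93,"dy": -0.4,"dz": 0.5,"wx": 0,"wy": 0,"wz": 0},{"dx": 0.93,"dy": -0.4,"dz": 0.5,"wx": 0,"wy": 0,"wz": 0},{"dx": 0.93,"dy": -0.4,"dz": 0.5,"wx": 0,"wy": 0,"wz": 0}]'

```text
time_s: 15.4
eef_pos: [526.5, -25.3, 193.0]
ee_rot: [-0.001, 0.941, 0.338, -0.001]
force: [-0.0, -0.7, -2.1]
grip_width: 0.68
grip_force: 75.1
```

step_arm --increments '[{"dx": 0.92,"dy": -0.43,"dz": 0.5,"wx": 0,"wy": 0,"wz": 0},{"dx": 0,"dy": 0,"dz": 0,"wx": 0,"wy": 1,"wz": 0},{"dx": 0,"dy": 0,"dz": 0,"wx": 0,"wy": 1,"wz": 0},{"dx": 0,"dy": 0,"dz": 0,"wx": 0,"wy": 1,"wz": 0},{"dx": 0,"dy": 0,"dz": 0,"wx": 0,"wy": 1,"wz": 0}]'

```text
time_s: 15.9
eef_pos: [537.1, -3.4, 181.4]
ee_rot: [-0.071, 0.92, 0.33, 0.197]
force: [1.0, 0.1, -2.1]
grip_width: 0.68
grip_force: 75.5
```

step_arm --increments '[{"dx": 0,"dy": 0,"dz": 0,"wx": 0,"wy": 1,"wz": 0},{"dx": 0,"dy": 0,"dz": 0,"wx": 0,"wy": 0,"wz": 0},{"dx": 0,"dy": 0,"dz": 0,"wx": 0,"wy": 0,"wz": 0}]'

```text
time_s: 16.2
eef_pos: [537.2, -3.8, 181.5]
ee_rot: [-0.087, 0.91, 0.326, 0.242]
force: [0.5, 1.1, -1.0]
grip_width: 0.68
grip_force: 75.5
```

```bash
python3 - <<'E'
from h import *
f=np.array([.766,.643,0]);P=np.array([540,0,12])-4.7*f-[0,0,15]
togo(P+[0,0,40],[.643,-.766,0],.5*f-[0,0,.866])
ims=[]
for cam in ['scene','top']:
    c=eyes.capture(cam);u,v=map(int,pix(c,[540,0,100]));ims.append(cv2.resize(c['frame'][v-65:v+65,u-65:u+65],(400,400),interpolation=cv2.INTER_CUBIC))
    for r in eyes.landmark_of(cam,'cassette')[:3]: print(cam,round(r['p'],2),world(cam,c,r['point']).round(1))
s,_=st();c=eyes.capture('wrist')
for r in eyes.landmark_of('wrist','cassette')[:3]: print('w',round(r['p'],2),world('wrist',c,r['point'],s).round(1))
cv2.imwrite('pics/p1.png',np.hstack(ims))
E
```

```text
t 16.2 pos [537.2  -3.8 181.5] j [-0.464, 0.217, 1.835, 0.593, 0.953, 0.101] F [ 0.5  1.1 -1. ] w 0.68
shift now [-2.88 -0.04  5.01] shift in target axes [-2.89 -0.04  5.  ] turn [ 0.03  0.03 -0.08]
scene 0.84 [ 330.2 -260.5   49.7]
scene 0.83 [ 432.5 -403.6   51. ]
scene 0.7 [542.   -0.6 196.6]
top 0.86 [ 435.1 -403.7   51.6]
top 0.69 [546.2  -1.6 198.6]
top 0.56 [ 338.9 -259.8   55.7]
w 0.95 [543.7   0.8 196.4]
```

View pics/p1.png

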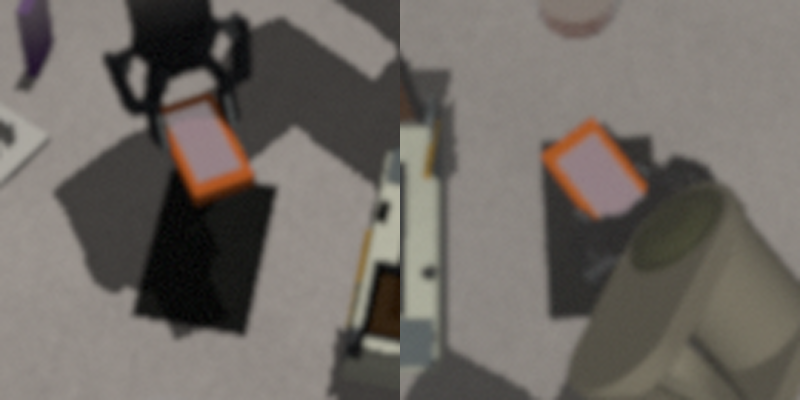

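The cassette is held flat over the pad (scene crop px 210,150; top crop 595,165), centre at (544,0,197). Lower it.

step_arm --increments '[{"dx": -0.5,"dy": 0,"dz": 0.87,"wx": 0,"wy": 0,"wz": 0},{"dx": -0.5,"dy": 0,"dz": 0.87,"wx": 0,"wy": 0,"wz": 0},{"dx": -0.5,"dy": 0,"dz": 0.87,"wx": 0,"wy": 0,"wz": 0},{"dx": -0.5,"dy": 0,"dz": 0.87,"wx": 0,"wy": 0,"wz": 0},{"dx": -0.5,"dy": 0,"dz": 0.87,"wx": 0,"wy": 0,"wz": 0}]'

```text
time_s: 17.0
eef_pos: [537.9, -3.3, 55.5]
ee_rot: [-0.087, 0.909, 0.327, 0.243]
force: [1.1, -0.6, -1.7]
grip_width: 0.681
grip_force: 75.6
```

step_arm --increments '[{"dx": -0.5,"dy": 0,"dz": 0.87,"wx": 0,"wy": 0,"wz": 0},{"dx": -0.3,"dy": 0,"dz": 0.52,"wx": 0,"wy": 0,"wz": 0},{"dx": 0,"dy": 0,"dz": 0,"wx": 0,"wy": 0,"wz": 0},{"dx": 0,"dy": 0,"dz": 0,"wx": 0,"wy": 0,"wz": 0}]'

```text
time_s: 17.4
eef_pos: [538.1, -3.3, 16.7]
ee_rot: [-0.088, 0.909, 0.327, 0.244]
force: [0.5, -0.1, -1.3]
grip_width: 0.678
grip_force: 75.4
```

step_arm --increments '[{"dx": -0.1,"dy": 0,"dz": 0.17,"wx": 0,"wy": 0,"wz": 0},{"dx": 0,"dy": 0,"dz": 0,"wx": 0,"wy": 0,"wz": 0}]'

```text
time_s: 17.6
eef_pos: [537.9, -3.4, 11.7]
ee_rot: [-0.087, 0.909, 0.327, 0.244]
force: [0.1, -0.2, -1.3]
grip_width: 0.678
grip_force: 75.5
```

Descend in small steps watching the force.

step_arm --increments '[{"dx": -0.1,"dy": 0,"dz": 0.17,"wx": 0,"wy": 0,"wz": 0},{"dx": 0,"dy": 0,"dz": 0,"wx": 0,"wy": 0,"wz": 0}]'

```text
time_s: 17.8
eef_pos: [537.5, -3.4, 6.1]
ee_rot: [-0.088, 0.909, 0.327, 0.243]
force: [-0.3, -0.5, -0.3]
grip_width: 0.684
grip_force: 75.5
```

step_arm --increments '[{"dx": -0.06,"dy": 0,"dz": 0.1,"wx": 0,"wy": 0,"wz": 0},{"dx": 0,"dy": 0,"dz": 0,"wx": 0,"wy": 0,"wz": 0}]'

```text
time_s: 18.0
eef_pos: [537.5, -3.4, 3.3]
ee_rot: [-0.088, 0.909, 0.327, 0.243]
force: [0.1, -0.1, -1.6]
grip_width: 0.679
grip_force: 75.5
```

step_arm --increments '[{"dx": -0.04,"dy": 0,"dz": 0.07,"wx": 0,"wy": 0,"wz": 0},{"dx": 0,"dy": 0,"dz": 0,"wx": 0,"wy": 0,"wz": 0}]'

```text
time_s: 18.2
eef_pos: [537.6, -3.4, 1.3]
ee_rot: [-0.088, 0.909, 0.327, 0.243]
force: [0.3, 1.2, -1.3]
grip_width: 0.681
grip_force: 75.5
```

step_arm --increments '[{"dx": -0.04,"dy": 0,"dz": 0.07,"wx": 0,"wy": 0,"wz": 0},{"dx": 0,"dy": 0,"dz": 0,"wx": 0,"wy": 0,"wz": 0}]'

```text
time_s: 18.4
eef_pos: [537.6, -3.4, -0.7]
ee_rot: [-0.088, 0.909, 0.327, 0.243]
force: [0.3, -1.2, -1.1]
grip_width: 0.677
grip_force: 75.5
```

step_arm --increments '[{"dx": -0.02,"dy": 0,"dz": 0.04,"wx": 0,"wy": 0,"wz": 0},{"dx": 0,"dy": 0,"dz": 0,"wx": 0,"wy": 0,"wz": 0}]'

```text
time_s: 18.6
eef_pos: [537.7, -3.4, -1.7]
ee_rot: [-0.088, 0.909, 0.327, 0.244]
force: [0.5, -0.0, -1.9]
grip_width: 0.678
grip_force: 75.5
```

step_arm --increments '[{"dx": -0.02,"dy": 0,"dz": 0.04,"wx": 0,"wy": 0,"wz": 0},{"dx": 0,"dy": 0,"dz": 0,"wx": 0,"wy": 0,"wz": 0}]'

```text
time_s: 18.8
eef_pos: [538.0, -3.3, -2.2]
ee_rot: [-0.088, 0.909, 0.327, 0.244]
force: [-1.6, 0.5, 5.5]
grip_width: 0.682
grip_force: 76.4
```

Contact at the expected height. Release and back off along the tool.

step_arm --increments '[{"dx": 0,"dy": 0,"dz": 0,"wx": 0,"wy": 0,"wz": 0},{"dx": 0,"dy": 0,"dz": 0,"wx": 0,"wy": 0,"wz": 0},{"dx": 0,"dy": 0,"dz": 0,"wx": 0,"wy": 0,"wz": 0},{"dx": 0,"dy": 0,"dz": 0,"wx": 0,"wy": 0,"wz": 0},{"dx": 0,"dy": 0,"dz": 0,"wx": 0,"wy": 0,"wz": 0}]' --fingers 85

```text
time_s: 19.3
eef_pos: [537.7, -3.3, -2.8]
ee_rot: [-0.088, 0.909, 0.327, 0.244]
force: [-0.2, 0.7, -0.5]
grip_width: 0.994
grip_force: 0.0
```

step_arm --increments '[{"dx": 0,"dy": 0,"dz": -0.5,"wx": 0,"wy": 0,"wz": 0},{"dx": 0,"dy": 0,"dz": -1,"wx": 0,"wy": 0,"wz": 0},{"dx": 0,"dy": 0,"dz": -1,"wx": 0,"wy": 0,"wz": 0},{"dx": 0,"dy": 0,"dz": -1,"wx": 0,"wy": 0,"wz": 0},{"dx": 0,"dy": 0,"dz": 0,"wx": 0,"wy": 0,"wz": 0}]'

```text
time_s: 19.8
eef_pos: [504.4, -32.7, 75.7]
ee_rot: [-0.086, 0.909, 0.327, 0.245]
force: [0.0, -0.1, -1.3]
grip_width: 0.996
grip_force: 0.0
```

step_arm --increments '[{"dx": 0,"dy": 0,"dz": 0,"wx": 0,"wy": -1,"wz": 0},{"dx": 0,"dy": 0,"dz": 0,"wx": 0,"wy": -1,"wz": 0},{"dx": 0,"dy": 0,"dz": 0,"wx": 0,"wy": -1,"wz": 0},{"dx": 0,"dy": 0,"dz": 0,"wx": 0,"wy": -1,"wz": 0},{"dx": 0,"dy": 0,"dz": 0,"wx": 0,"wy": -1,"wz": 0}]'

```text
time_s: 20.3
eef_pos: [504.1, -31.1, 73.0]
ee_rot: [0.001, 0.941, 0.338, -0.002]
force: [-0.6, -0.8, -0.9]
grip_width: 0.994
grip_force: 0.0
```

```bash
python3 - <<'E'
from h import *
s,_=st();c=eyes.capture('wrist')
for r in eyes.landmark_of('wrist','cassette')[:3]: print('w',round(r['p'],2),world('wrist',c,r['point'],s).round(1))
def fe(c,T,Rw,pos,u,v,z):
    d=np.array([u-c['cx'],v-c['cy']]);r=np.hypot(*d);a=r/c['fx'];q=np.r_[np.sin(a)*d/r,np.cos(a)]
    o=Rw@T[:3,3]+pos;w=Rw@T[:3,:3]@q;return o+w*(z-o[2])/w[2]
_,Rw=st();T=np.array(c['tool_from_camera'])
for m in eyes.cut_out('wrist','cassette')[:3]:
    ct=max(cv2.findContours(m['mask'].astype(np.uint8),0,2)[0],key=cv2.contourArea)[:,0]
    P=np.array([fe(c,T,Rw,s['eef_pos'],u,v,20)[:2] for u,v in ct],np.float32);b=cv2.minAreaRect(P);print(round(m['p'],2),np.round(b[0],1),np.round(b[1],1),b[2])
togo([544,0,100],[.643,-.766,0],[0,0,-1])
c=eyes.capture('top')
for r in eyes.landmark_of('top','cassette')[:3]: print('t',round(r['p'],2),world('top',c,r['point']).round(1))
c=eyes.capture('scene')
for r in eyes.landmark_of('scene','cassette')[:3]: print('s',round(r['p'],2),world('scene',c,r['point']).round(1))
E
```

```text
w 0.86 [537.2  -3.2  11.8]
w 0.55 [ 550.5 -523.3    2.3]
0.72 [ 5.414e+02 -1.000e-01] [109.5  60.6] 39.53583526611328
t 20.45 pos [504.2 -30.1  72.3] j [-0.293, 0.444, 1.739, 0.002, 0.96, 0.584] F [ 0.4  0.3 -0.8] w 0.994
shift now [ 1.99  0.09 -1.1 ] shift in target axes [ 1.99  0.1  -1.11] turn [-0.01 -0.01 -0.05]
t 0.77 [ 336.7 -258.8   51.3]
t 0.68 [ 434.  -403.9   52. ]
s 0.8 [ 433.9 -401.3   48.4]
s 0.77 [540.5   0.6  11.9]
s 0.52 [ 332.1 -260.5   51.8]
```

step_arm --increments '[{"dx": 0.95,"dy": 0.02,"dz": 0,"wx": 0,"wy": 0,"wz": -0.05},{"dx": 0.95,"dy": 0.02,"dz": 0,"wx": 0,"wy": 0,"wz": 0},{"dx": 0,"dy": 0,"dz": 1,"wx": 0,"wy": 0,"wz": 0},{"dx": 0,"dy": 0,"dz": 1,"wx": 0,"wy": 0,"wz": 0},{"dx": 0,"dy": 0,"dz": 0.6,"wx": 0,"wy": 0,"wz": 0}]'

```text
time_s: 21.15
eef_pos: [540.1, -1.9, 6.3]
ee_rot: [-0.001, 0.94, 0.34, -0.001]
force: [1.0, 0.3, -0.3]
grip_width: 0.996
grip_force: 0.0
```

step_arm --increments '[{"dx": 0,"dy": 0,"dz": 0.3,"wx": 0,"wy": 0,"wz": 0},{"dx": 0,"dy": 0,"dz": 0.2,"wx": 0,"wy": 0,"wz": 0},{"dx": 0,"dy": 0,"dz": 0,"wx": 0,"wy": 0,"wz": 0}]'

```text
time_s: 21.45
eef_pos: [541.1, -1.9, -4.4]
ee_rot: [-0.0, 0.94, 0.341, 0.0]
force: [0.2, -0.0, -0.0]
grip_width: 0.998
grip_force: 0.0
```

step_arm --increments '[{"dx": 0,"dy": 0,"dz": 0,"wx": 0,"wy": 0,"wz": 0},{"dx": 0,"dy": 0,"dz": 0,"wx": 0,"wy": 0,"wz": 0},{"dx": 0,"dy": 0,"dz": 0,"wx": 0,"wy": 0,"wz": 0},{"dx": 0,"dy": 0,"dz": 0,"wx": 0,"wy": 0,"wz": 0},{"dx": 0,"dy": 0,"dz": 0,"wx": 0,"wy": 0,"wz": 0}]' --fingers 45

```text
time_s: 21.95
eef_pos: [541.9, -1.8, -3.2]
ee_rot: [0.001, 0.94, 0.341, 0.001]
force: [-2.2, -0.1, 8.0]
grip_width: 0.677
grip_force: 75.5
```

step_arm --increments '[{"dx": 0,"dy": 0,"dz": -0.5,"wx": 0,"wy": 0,"wz": 0},{"dx": 0,"dy": 0,"dz": -1,"wx": 0,"wy": 0,"wz": 0},{"dx": 0,"dy": 0,"dz": -1,"wx": 0,"wy": 0,"wz": 0},{"dx": 0,"dy": 0,"dz": -1,"wx": 0,"wy": 0,"wz": 0},{"dx": 0,"dy": 0,"dz": -1,"wx": 0,"wy": 0,"wz": 0}]'

```text
time_s: 22.45
eef_pos: [541.1, -1.6, 110.0]
ee_rot: [0.0, 0.94, 0.341, 0.0]
force: [0.2, -0.7, -2.2]
grip_width: 0.678
grip_force: 75.4
```

step_arm --increments '[{"dx": 0,"dy": 0,"dz": -1,"wx": 0,"wy": 0,"wz": 0},{"dx": 0,"dy": 0,"dz": -1,"wx": 0,"wy": 0,"wz": 1},{"dx": 0,"dy": 0,"dz": -0.5,"wx": 0,"wy": 0,"wz": 1},{"dx": 0,"dy": 0,"dz": 0,"wx": 0,"wy": 0,"wz": 1},{"dx": 0,"dy": 0,"dz": 0,"wx": 0,"wy": 0,"wz": 1}]'

```text
time_s: 22.95
eef_pos: [541.2, -1.6, 171.9]
ee_rot: [0.0, 0.991, 0.136, 0.001]
force: [-0.6, 0.0, -2.4]
grip_width: 0.675
grip_force: 75.4
```

step_arm --increments '[{"dx": 0,"dy": 0,"dz": 0,"wx": 0,"wy": 0,"wz": 1},{"dx": 0,"dy": 0,"dz": 0,"wx": 0,"wy": 0,"wz": 1},{"dx": -1,"dy": -1,"dz": 0,"wx": 0,"wy": 0,"wz": 0},{"dx": -1,"dy": -1,"dz": 0,"wx": 0,"wy": 0,"wz": 0},{"dx": -1,"dy": -1,"dz": 0,"wx": 0,"wy": 0,"wz": 0}]'

```text
time_s: 23.45
eef_pos: [460.1, 68.9, 171.2]
ee_rot: [-0.0, 0.999, 0.033, 0.0]
force: [1.5, 1.3, -1.6]
grip_width: 0.68
grip_force: 75.4
```

step_arm --increments '[{"dx": 0,"dy": -1,"dz": 0,"wx": 0,"wy": 0,"wz": 0},{"dx": 0,"dy": -1,"dz": 0,"wx": 0,"wy": 0,"wz": 0},{"dx": 0,"dy": -1,"dz": 0,"wx": 0,"wy": 0,"wz": 0},{"dx": 0,"dy": -1,"dz": 0,"wx": 0,"wy": 0,"wz": 0},{"dx": 0,"dy": -1,"dz": 0,"wx": 0,"wy": 0,"wz": 0}]'

```text
time_s: 23.95
eef_pos: [452.6, 193.9, 171.4]
ee_rot: [-0.0, 0.999, 0.034, 0.0]
force: [0.2, -0.2, -1.9]
grip_width: 0.676
grip_force: 75.4
```

step_arm --increments '[{"dx": 0,"dy": -1,"dz": 0,"wx": 0,"wy": 0,"wz": 0},{"dx": 0,"dy": -1,"dz": 0,"wx": 0,"wy": 0,"wz": 0},{"dx": 0,"dy": 0,"dz": 0,"wx": 0,"wy": 0,"wz": 0},{"dx": 0,"dy": 0,"dz": 0,"wx": 0,"wy": 0,"wz": 0}]'

```text
time_s: 24.35
eef_pos: [449.3, 242.8, 171.0]
ee_rot: [0.0, 0.999, 0.034, 0.0]
force: [0.4, -0.6, -1.0]
grip_width: 0.678
grip_force: 75.4
```

```bash
cat >> h.py <<'E'
def fe(c,s,Rw,u,v,z):
    T=np.array(c['tool_from_camera']);d=np.array([u-c['cx'],v-c['cy']]);r=np.hypot(*d)+1e-9;a=r/c['fx'];q=np.r_[np.sin(a)*d/r,np.cos(a)]
    o=Rw@T[:3,3]+s['eef_pos'];w=Rw@T[:3,:3]@q;return o+w*(z-o[2])/w[2]
E
python3 - <<'E'
from h import *
togo([500,254,170],[.06,-.998,0],[0,0,-1])
s,Rw=st();c=eyes.capture('wrist')
for l in ['window','lamp_top','cover_hinge','cover_tab','viewer','cassette']:
    for r in eyes.landmark_of('wrist',l)[:2]: print(l,round(r['p'],2),world('wrist',c,r['point'],s).round(1))
def blue(f): 
    h=cv2.cvtColor(f,cv2.COLOR_BGR2HSV);m=cv2.inRange(h,(100,100,60),(125,255,255));return max(cv2.findContours(m,0,2)[0],key=cv2.contourArea)[:,0]
P=np.array([fe(c,s,Rw,u,v,50)[:2] for u,v in blue(c['frame'])],np.float32);print('wrist blue',cv2.minAreaRect(P))
t=cv2.imread('pics/top0.png');c=eyes.capture('top')
P=np.array([ray(c,u,v,50)[:2] for u,v in blue(t)],np.float32);print('top0 blue',cv2.minAreaRect(P))
for l in ['cover_tab','lamp_top','cassette']:
    for r in eyes.landmark_of('top',l)[:2]: print('top',l,round(r['p'],2),world('top',c,r['point']).round(1))
w=eyes.capture('wrist')['frame'];cv2.imwrite('pics/v1.png',w)
E
```

```text
t 24.35 pos [449.3 242.8 171. ] j [0.266, 0.327, 1.615, -0.0, 1.199, 1.768] F [ 0.4 -0.6 -1. ] w 0.678
shift now [ 2.05 -0.31  0.04] shift in target axes [ 2.05 -0.33  0.04] turn [ 0.   -0.    0.08]
window 0.94 [500.4 252.4  50.3]
cover_tab 0.32 [604.4 512.1  -3.7]
viewer 0.61 [5.028e+02 2.563e+02 2.000e-01]
cassette 0.78 [449.4 241.8 187.1]
cassette 0.73 [ 333.3 -265.3   54.2]
wrist blue ((533.0015869140625, 256.13385009765625), (81.4219741821289, 92.06411743164062), 3.2456352710723877)
top0 blue ((502.40252685546875, 255.91851806640625), (143.6720733642578, 93.43770599365234), 3.590106248855591)
top cover_tab 0.86 [637.8 263.8 252.6]
top cassette 0.66 [453.9 243.  186.8]
top cassette 0.65 [ 435.4 -402.8   50.8]
```

View pics/v1.png

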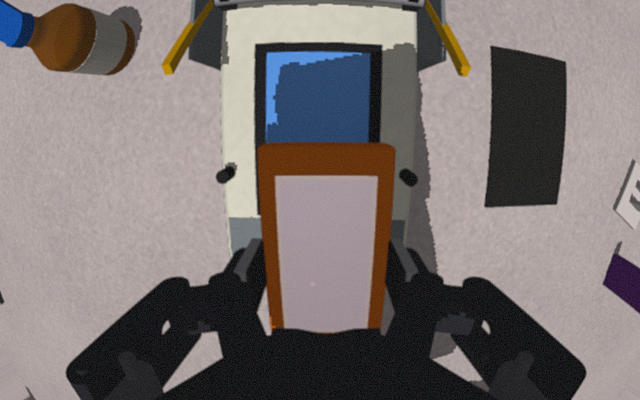

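The held cassette lies flat in the fingers (px 258–392, rows 145–330), the blue window is ahead (267–370, rows 50–140), aligned with the tool. Move over the window's centre and lower.

step_arm --increments '[{"dx": 0.9,"dy": -0.2,"dz": 0,"wx": 0,"wy": 0,"wz": 0.08},{"dx": 0.9,"dy": -0.16,"dz": 0,"wx": 0,"wy": 0,"wz": 0},{"dx": 0.36,"dy": 0,"dz": 0.8,"wx": 0,"wy": 0,"wz": 0},{"dx": 0,"dy": 0,"dz": 1,"wx": 0,"wy": 0,"wz": 0},{"dx": 0,"dy": 0,"dz": 1,"wx": 0,"wy": 0,"wz": 0}]'

```text
time_s: 25.45
eef_pos: [503.1, 255.1, 99.6]
ee_rot: [-0.0, 1.0, 0.029, 0.0]
force: [-0.1, -0.0, -1.1]
grip_width: 0.677
grip_force: 75.5
```

step_arm --increments '[{"dx": 0,"dy": 0,"dz": 1,"wx": 0,"wy": 0,"wz": 0},{"dx": 0,"dy": 0,"dz": 0.8,"wx": 0,"wy": 0,"wz": 0},{"dx": 0,"dy": 0,"dz": 0,"wx": 0,"wy": 0,"wz": 0},{"dx": 0,"dy": 0,"dz": 0,"wx": 0,"wy": 0,"wz": 0}]'

```text
time_s: 25.85
eef_pos: [503.2, 255.2, 56.1]
ee_rot: [-0.0, 1.0, 0.029, 0.0]
force: [0.9, -0.6, -1.3]
grip_width: 0.673
grip_force: 75.4
```

step_arm --increments '[{"dx": 0,"dy": 0,"dz": 0.15,"wx": 0,"wy": 0,"wz": 0},{"dx": 0,"dy": 0,"dz": 0,"wx": 0,"wy": 0,"wz": 0}]'

```text
time_s: 26.05
eef_pos: [503.2, 255.2, 52.4]
ee_rot: [-0.0, 1.0, 0.029, 0.001]
force: [-0.2, 0.0, -1.5]
grip_width: 0.68
grip_force: 75.4
```

```bash
python3 - <<'E'
from h import *
togo([502.5,255.5,43],[.059,-.998,0],[0,0,-1])
s,_=st();c=eyes.capture('wrist')
for r in eyes.landmark_of('wrist','cassette')[:1]: print('w',round(r['p'],2),world('wrist',c,r['point'],s).round(1))
for cam in ['top','scene']:
  c=eyes.capture(cam)
  for r in eyes.landmark_of(cam,'cassette')[:3]: print(cam,round(r['p'],2),world(cam,c,r['point']).round(1))
E
```

```text
t 26.05 pos [503.2 255.2  52.4] j [0.262, 0.581, 1.571, -0.0, 0.989, 1.774] F [-0.2  0.  -1.5] w 0.68
shift now [-0.03 -0.01  0.38] shift in target axes [-0.03 -0.01  0.38] turn [-0.   -0.01 -0.  ]
w 0.58 [504.5 258.5  66.8]
top 0.62 [ 433.5 -405.4   52.3]
top 0.49 [ 336.  -261.1   52.9]
top 0.38 [507.4 255.8  68.3]
scene 0.83 [ 332.4 -261.4   51.5]
scene 0.6 [499.1 257.9  50.4]
scene 0.53 [506.7 254.9  67.1]
```

step_arm --increments '[{"dx": -0.08,"dy": 0,"dz": 0.2,"wx": 0,"wy": 0,"wz": 0},{"dx": 0,"dy": 0,"dz": 0,"wx": 0,"wy": 0,"wz": 0}]'

```text
time_s: 26.55
eef_pos: [500.2, 254.9, 46.0]
ee_rot: [0.0, 1.0, 0.029, -0.001]
force: [0.2, 0.4, -0.8]
grip_width: 0.678
grip_force: 75.4
```

step_arm --increments '[{"dx": 0,"dy": 0,"dz": 0.08,"wx": 0,"wy": 0,"wz": 0},{"dx": 0,"dy": 0,"dz": 0,"wx": 0,"wy": 0,"wz": 0}]'

```text
time_s: 26.75
eef_pos: [500.8, 254.9, 44.5]
ee_rot: [0.0, 1.0, 0.029, -0.0]
force: [-0.2, 0.1, -1.6]
grip_width: 0.678
grip_force: 75.4
```

step_arm --increments '[{"dx": 0,"dy": 0,"dz": 0.06,"wx": 0,"wy": 0,"wz": 0},{"dx": 0,"dy": 0,"dz": 0,"wx": 0,"wy": 0,"wz": 0}]'

```text
time_s: 26.95
eef_pos: [500.8, 254.9, 43.1]
ee_rot: [0.0, 1.0, 0.029, -0.0]
force: [0.5, -0.6, -1.0]
grip_width: 0.678
grip_force: 75.4
```

step_arm --increments '[{"dx": 0,"dy": 0,"dz": 0.04,"wx": 0,"wy": 0,"wz": 0},{"dx": 0,"dy": 0,"dz": 0,"wx": 0,"wy": 0,"wz": 0}]'

```text
time_s: 27.15
eef_pos: [501.0, 255.0, 42.8]
ee_rot: [0.0, 1.0, 0.03, 0.0]
force: [-2.4, -1.8, 4.0]
grip_width: 0.677
grip_force: 76.0
```

step_arm --increments '[{"dx": 0,"dy": 0,"dz": 0,"wx": 0,"wy": 0,"wz": 0},{"dx": 0,"dy": 0,"dz": 0,"wx": 0,"wy": 0,"wz": 0},{"dx": 0,"dy": 0,"dz": 0,"wx": 0,"wy": 0,"wz": 0},{"dx": 0,"dy": 0,"dz": 0,"wx": 0,"wy": 0,"wz": 0},{"dx": 0,"dy": 0,"dz": 0,"wx": 0,"wy": 0,"wz": 0}]' --fingers 85

```text
time_s: 27.65
eef_pos: [500.9, 255.0, 42.3]
ee_rot: [-0.0, 1.0, 0.029, 0.0]
force: [-1.3, -0.3, 0.5]
grip_width: 0.993
grip_force: 0.0
```

step_arm --increments '[{"dx": 0,"dy": 0,"dz": -0.6,"wx": 0,"wy": 0,"wz": 0},{"dx": 0,"dy": 0,"dz": -1,"wx": 0,"wy": 0,"wz": 0},{"dx": 0,"dy": 0,"dz": -1,"wx": 0,"wy": 0,"wz": 0},{"dx": -0.4,"dy": 0,"dz": -1,"wx": 0,"wy": 0,"wz": 0},{"dx": -1,"dy": 0,"dz": -1,"wx": 0,"wy": 0,"wz": 0}]'

```text
time_s: 28.15
eef_pos: [466.5, 252.7, 158.1]
ee_rot: [-0.0, 1.0, 0.029, 0.0]
force: [-1.0, 0.4, 0.5]
grip_width: 0.999
grip_force: 0.0
```

step_arm --increments '[{"dx": -1,"dy": 0,"dz": -1,"wx": 0,"wy": 0,"wz": 0},{"dx": -1,"dy": 0,"dz": -1,"wx": 0,"wy": 0,"wz": 0},{"dx": -1,"dy": 0,"dz": -1,"wx": 0,"wy": 0,"wz": 0},{"dx": 0,"dy": 0,"dz": -1,"wx": 0,"wy": 0,"wz": 0},{"dx": 0,"dy": 0,"dz": -1,"wx": 0,"wy": 0,"wz": 0}]' --fingers 0

```text
time_s: 28.65
eef_pos: [390.4, 248.5, 283.7]
ee_rot: [-0.0, 1.0, 0.03, 0.0]
force: [0.1, 0.6, 0.2]
grip_width: 0.134
grip_force: 0.0
```

```bash
python3 - <<'E'
from h import *
togo([502.5,255.5,43],[.059,-.998,0],[0,0,-1])
for cam in ['wrist','top','scene']:
  s,Rw=st();c=eyes.capture(cam)
  for l in ['cassette','cover_tab','cover_hinge','lamp_top','window']:
    for r in eyes.landmark_of(cam,l)[:3]:
      X=world(cam,c,r['point'],s)
      if X[1]>200: print(cam,l,round(r['p'],2),X.round(1))
  if cam!='scene':
    for m in eyes.cut_out(cam,'cassette')[:3]:
      ct=max(cv2.findContours(m['mask'].astype(np.uint8),0,2)[0],key=cv2.contourArea)[:,0]
      P=np.array([(fe(c,s,Rw,u,v,66) if cam=='wrist' else ray(c,u,v,66))[:2] for u,v in ct],np.float32);b=cv2.minAreaRect(P)
      if b[0][1]>200: print(cam,'rect',np.round(b[0],1),np.round(b[1],1),round(b[2],1))
E
```

```text
t 28.65 pos [390.4 248.5 283.7] j [0.313, 0.133, 1.561, -0.0, 1.447, 1.824] F [0.1 0.6 0.2] w 0.134
shift now [ 4.48 -0.01  9.63] shift in target axes [ 4.49 -0.01  9.63] turn [-0.   -0.01  0.  ]
wrist cassette 0.78 [498.8 254.3  57.6]
wrist lamp_top 0.77 [388.8 247.3  71.5]
wrist rect [501.  255.4] [111.2  61.8] 2.8
top cassette 0.94 [504.4 254.9  61.2]
top cover_tab 0.79 [640.1 265.  251.9]
top cover_hinge 0.78 [615.7 257.7  76.6]
top lamp_top 0.66 [396.4 249.6  75.1]
top window 0.89 [502.2 255.7  53.4]
top rect [503.1 254.4] [109.8  58.8] 3.8
scene cassette 0.68 [500.7 254.3  58.1]
scene cover_tab 0.83 [642.5 263.1 249.4]
scene cover_hinge 0.57 [616.5 259.6  80.7]
scene cover_hinge 0.24 [497.3 255.4  47.7]
scene lamp_top 0.61 [391.7 250.1  70.3]
```

The cassette lies at (501.5, 255) on the window, straight. Now over the cover to behind its tab with shut fingers.

step_arm --increments '[{"dx": 0.8,"dy": 0,"dz": -0.4,"wx": 0,"wy": 0,"wz": 0},{"dx": 1,"dy": 0,"dz": 0,"wx": 0,"wy": 0,"wz": 0},{"dx": 1,"dy": 0,"dz": 0,"wx": 0,"wy": 0,"wz": 0},{"dx": 1,"dy": 0,"dz": 0,"wx": 0,"wy": 0,"wz": 0},{"dx": 1,"dy": 0,"dz": 0,"wx": 0,"wy": 0,"wz": 0}]'

```text
time_s: 30.15
eef_pos: [511.9, 255.6, 292.2]
ee_rot: [0.0, 1.0, 0.029, -0.0]
force: [0.4, 0.2, 0.5]
grip_width: 0.003
grip_force: 0.0
```

step_arm --increments '[{"dx": 1,"dy": 0,"dz": 0,"wx": 0,"wy": 0,"wz": 0},{"dx": 1,"dy": 0,"dz": 0,"wx": 0,"wy": 0,"wz": 0},{"dx": 1,"dy": 0,"dz": 0,"wx": 0,"wy": 0,"wz": 0},{"dx": 1,"dy": 0,"dz": 0,"wx": 0,"wy": 0,"wz": 0},{"dx": 1,"dy": 0,"dz": 0,"wx": 0,"wy": 0,"wz": 0}]'

```text
time_s: 30.65
eef_pos: [636.6, 262.9, 292.1]
ee_rot: [0.0, 1.0, 0.029, -0.0]
force: [0.0, 0.2, 0.3]
grip_width: -0.0
grip_force: 0.0
```

step_arm --increments '[{"dx": 1,"dy": 0,"dz": 0,"wx": 0,"wy": 0,"wz": 0},{"dx": 0.8,"dy": 0,"dz": 0,"wx": 0,"wy": 0,"wz": 0},{"dx": 0,"dy": 0,"dz": 0,"wx": 0,"wy": 0,"wz": 0},{"dx": 0,"dy": 0,"dz": 0,"wx": 0,"wy": 0,"wz": 0}]'

```text
time_s: 31.05
eef_pos: [680.4, 265.6, 291.5]
ee_rot: [0.0, 1.0, 0.029, -0.001]
force: [-0.1, -0.0, -0.0]
grip_width: 0.002
grip_force: 0.0
```

```bash
python3 - <<'E'
from h import *
togo([679.2,266,240],[.059,-.998,0],[0,0,-1])
for cam in ['top','scene']:
  c=eyes.capture(cam)
  for l in ['cover_tab','cover_hinge']:
    for r in eyes.landmark_of(cam,l)[:1]: print(cam,l,round(r['p'],2),world(cam,c,r['point']).round(1))
E
```

```text
t 31.05 pos [680.4 265.6 291.5] j [0.212, 0.84, 0.475, 0.0, 1.827, 1.724] F [-0.1 -0.  -0. ] w 0.002
shift now [-0.05 -0.02  2.06] shift in target axes [-0.05 -0.02  2.06] turn [ 0.    0.01 -0.  ]
top cover_tab 0.96 [638.5 264.9 254. ]
top cover_hinge 0.55 [614.4 259.   78.7]
scene cover_tab 0.86 [642.6 262.8 247.4]
scene cover_hinge 0.79 [616.7 258.2  80.2]
```

step_arm --increments '[{"dx": 0,"dy": 0,"dz": 1,"wx": 0,"wy": 0,"wz": 0},{"dx": 0,"dy": 0,"dz": 1,"wx": 0,"wy": 0,"wz": 0},{"dx": 0,"dy": 0,"dz": 0.2,"wx": 0,"wy": 0,"wz": 0},{"dx": 0,"dy": 0,"dz": 0,"wx": 0,"wy": 0,"wz": 0}]'

```text
time_s: 31.75
eef_pos: [680.3, 265.6, 237.4]
ee_rot: [0.0, 1.0, 0.029, -0.0]
force: [0.3, -0.2, 0.4]
grip_width: -0.003
grip_force: 0.0
```

step_arm --increments '[{"dx": -0.5,"dy": 0,"dz": 0,"wx": 0,"wy": 0,"wz": 0},{"dx": -0.5,"dy": 0,"dz": 0,"wx": 0,"wy": 0,"wz": 0},{"dx": -0.5,"dy": 0,"dz": -0.05,"wx": 0,"wy": 0,"wz": 0},{"dx": -0.4,"dy": 0,"dz": -0.05,"wx": 0,"wy": 0,"wz": 0},{"dx": -0.4,"dy": 0,"dz": 0,"wx": 0,"wy": 0,"wz": 0}]'

```text
time_s: 32.25
eef_pos: [623.5, 262.3, 242.2]
ee_rot: [-0.0, 1.0, 0.029, 0.002]
force: [1.7, 0.9, -0.3]
grip_width: 0.001
grip_force: 0.7
```

step_arm --increments '[{"dx": -0.4,"dy": 0,"dz": 0,"wx": 0,"wy": 0,"wz": 0},{"dx": -0.4,"dy": 0,"dz": 0.1,"wx": 0,"wy": 0,"wz": 0},{"dx": -0.6,"dy": 0,"dz": 0.1,"wx": 0,"wy": 0,"wz": 0},{"dx": -0.5,"dy": 0,"dz": 0.15,"wx": 0,"wy": 0,"wz": 0},{"dx": 0,"dy": 0,"dz": 0,"wx": 0,"wy": 0,"wz": 0}]'

```text
time_s: 32.75
eef_pos: [575.5, 259.7, 233.2]
ee_rot: [-0.0, 1.0, 0.03, 0.001]
force: [0.4, 0.3, 0.8]
grip_width: 0.004
grip_force: 0.0
```

```bash
python3 - <<'E'
from h import *
s,_=st();print(s['time_s'],s['eef_pos'],s['force'])
for cam in ['top','scene']:
  c=eyes.capture(cam)
  for l in ['cover_tab','cover_hinge']:
    for r in eyes.landmark_of(cam,l)[:1]:
      X=world(cam,c,r['point']);print(cam,l,round(r['p'],2),X.round(1),np.degrees(np.arctan2(X[2]-77,617.3-X[0])).round(1))
E
```

```text
32.75 [575.48173023 259.71756886 233.15623784] [0.38039833 0.26708894 0.75119985]
top cover_tab 0.89 [553.7 260.  243.6] 69.1
top cover_hinge 0.85 [614.8 262.4  76.7] -6.1
scene cover_tab 0.63 [559.5 256.3 241.6] 70.6
scene cover_hinge 0.74 [620.6 258.8  80.5] 133.3
```

At 70 degrees, as computed; continue to 45.

step_arm --increments '[{"dx": -0.6,"dy": 0,"dz": 0.23,"wx": 0,"wy": 0,"wz": 0},{"dx": -0.5,"dy": 0,"dz": 0.25,"wx": 0,"wy": 0,"wz": 0},{"dx": -0.5,"dy": 0,"dz": 0.3,"wx": 0,"wy": 0,"wz": 0},{"dx": -0.5,"dy": 0,"dz": 0.33,"wx": 0,"wy": 0,"wz": 0},{"dx": 0,"dy": 0,"dz": 0,"wx": 0,"wy": 0,"wz": 0}]'

```text
time_s: 33.55
eef_pos: [522.5, 256.3, 202.7]
ee_rot: [0.0, 1.0, 0.03, -0.001]
force: [-0.9, 0.1, 0.0]
grip_width: 0.003
grip_force: 0.0
```

step_arm --increments '[{"dx": -0.4,"dy": 0,"dz": 0.35,"wx": 0,"wy": 0,"wz": 0},{"dx": 0,"dy": 0,"dz": 0,"wx": 0,"wy": 0,"wz": 0},{"dx": 0,"dy": 0,"dz": 0,"wx": 0,"wy": 0,"wz": 0}]'

```text
time_s: 33.85
eef_pos: [514.1, 255.7, 195.0]
ee_rot: [-0.0, 1.0, 0.029, 0.0]
force: [0.5, -0.3, -0.2]
grip_width: -0.001
grip_force: 0.0
```

```bash
python3 - <<'E'
from h import *
s,_=st();print(s['time_s'],s['eef_pos'],s['force'])
for cam in ['top','scene']:
  c=eyes.capture(cam)
  for l in ['cover_tab']:
    for r in eyes.landmark_of(cam,l)[:1]:
      X=world(cam,c,r['point']);print(cam,l,round(r['p'],2),X.round(1),np.degrees(np.arctan2(X[2]-77,617.3-X[0])).round(1))
E
```

```text
33.85 [514.12911547 255.73528224 194.98555985] [ 0.47267262 -0.3195241  -0.17044414]
top cover_tab 0.68 [493.1 251.6 207.9] 46.5
scene cover_tab 0.87 [497.  253.5 200.4] 45.7
```

Cover at about 46 degrees. Retreat upward and go above the lamp, turning the camera side away from the cover.

step_arm --increments '[{"dx": 0.3,"dy": 0,"dz": -0.6,"wx": 0,"wy": 0,"wz": 0},{"dx": 0,"dy": 0,"dz": -1,"wx": 0,"wy": 0,"wz": 0},{"dx": 0,"dy": 0,"dz": -1,"wx": 0,"wy": 0,"wz": 0},{"dx": 0,"dy": 0,"dz": -1,"wx": 0,"wy": 0,"wz": 0},{"dx": 0,"dy": 0,"dz": -0.5,"wx": 0,"wy": 0,"wz": 0}]'

```text
time_s: 34.55
eef_pos: [521.4, 256.3, 299.4]
ee_rot: [-0.0, 1.0, 0.029, 0.002]
force: [0.4, 0.1, 0.5]
grip_width: -0.002
grip_force: 0.0
```

step_arm --increments '[{"dx": -1,"dy": 0,"dz": 0,"wx": 0,"wy": 0,"wz": 0},{"dx": -1,"dy": 0,"dz": 0,"wx": 0,"wy": 0,"wz": 0},{"dx": -1,"dy": 0,"dz": 0,"wx": 0,"wy": 0,"wz": 0},{"dx": -1,"dy": 0,"dz": 0,"wx": 0,"wy": 0,"wz": 0},{"dx": -1,"dy": 0,"dz": 0,"wx": 0,"wy": 0,"wz": 0}]'

```text
time_s: 35.05
eef_pos: [395.1, 248.6, 296.6]
ee_rot: [0.0, 1.0, 0.029, -0.0]
force: [0.2, 0.2, -0.0]
grip_width: 0.001
grip_force: 0.0
```

step_arm --increments '[{"dx": 0,"dy": 0,"dz": 0,"wx": 0,"wy": 0,"wz": -1},{"dx": 0,"dy": 0,"dz": 0,"wx": 0,"wy": 0,"wz": -1},{"dx": 0,"dy": 0,"dz": 0,"wx": 0,"wy": 0,"wz": -1},{"dx": 0,"dy": 0,"dz": 0,"wx": 0,"wy": 0,"wz": -1},{"dx": 0,"dy": 0,"dz": 0,"wx": 0,"wy": 0,"wz": -1}]'

```text
time_s: 35.55
eef_pos: [396.1, 248.8, 296.6]
ee_rot: [0.0, 0.957, 0.289, -0.0]
force: [0.1, 0.7, -0.3]
grip_width: 0.002
grip_force: 0.0
```

step_arm --increments '[{"dx": 0,"dy": 0,"dz": 0,"wx": 0,"wy": 0,"wz": -1},{"dx": 0,"dy": 0,"dz": 0,"wx": 0,"wy": 0,"wz": -1},{"dx": 0,"dy": 0,"dz": 0,"wx": 0,"wy": 0,"wz": -1},{"dx": 0,"dy": 0,"dz": 0,"wx": 0,"wy": 0,"wz": -1},{"dx": 0,"dy": 0,"dz": 0,"wx": 0,"wy": 0,"wz": -1}]'

```text
time_s: 36.05
eef_pos: [396.1, 248.8, 296.6]
ee_rot: [-0.0, 0.85, 0.527, -0.0]
force: [-0.5, -0.5, 0.4]
grip_width: -0.002
grip_force: 0.0
```

step_arm --increments '[{"dx": 0,"dy": 0,"dz": 0,"wx": 0,"wy": 0,"wz": -1},{"dx": 0,"dy": 0,"dz": 0,"wx": 0,"wy": 0,"wz": -1},{"dx": 0,"dy": 0,"dz": 0,"wx": 0,"wy": 0,"wz": -1},{"dx": 0,"dy": 0,"dz": 0,"wx": 0,"wy": 0,"wz": -1},{"dx": 0,"dy": 0,"dz": 0,"wx": 0,"wy": 0,"wz": -0.5}]'

```text
time_s: 36.55
eef_pos: [396.1, 248.8, 296.6]
ee_rot: [-0.0, 0.704, 0.711, -0.0]
force: [-0.6, -0.5, -0.1]
grip_width: 0.003
grip_force: 0.0
```

```bash
python3 - <<'E'
from h import *
togo([393.5,249.3,100],[1,0,0],[0,0,-1])
for cam in ['top','scene']:
  c=eyes.capture(cam)
  for l in ['cover_tab','lamp_top','cassette']:
    for r in eyes.landmark_of(cam,l)[:2]:
      X=world(cam,c,r['point']);print(cam,l,round(r['p'],2),X.round(1),np.degrees(np.arctan2(X[2]-77,617.3-X[0])).round(1))
E
```

```text
t 36.55 pos [396.1 248.8 296.6] j [0.31, 0.139, 1.521, -0.0, 1.483, 0.299] F [-0.6 -0.5 -0.1] w 0.003
shift now [ 0.02 -0.1   7.87] shift in target axes [ 0.02 -0.1   7.87] turn [-0.01  0.    0.1 ]
top cover_tab 0.95 [495.1 254.6 207.5] 46.9
top cover_tab 0.4 [501.1 252.9   2.1] -32.8
top lamp_top 0.61 [393.8 248.   73.1] -1.0
top cassette 0.86 [505.3 254.1  60.4] -8.4
top cassette 0.72 [ 336.8 -261.6   54.3] -4.6
scene cover_tab 0.76 [496.6 255.7 200.5] 45.7
scene cassette 0.69 [ 334.7 -259.8   50.9] -5.3
scene cassette 0.54 [ 435.  -396.    52.7] -7.6
```

step_arm --increments '[{"dx": 0,"dy": -0.1,"dz": 1,"wx": 0,"wy": 0,"wz": 0},{"dx": 0,"dy": 0,"dz": 1,"wx": 0,"wy": 0,"wz": 0},{"dx": 0,"dy": 0,"dz": 1,"wx": 0,"wy": 0,"wz": 0},{"dx": 0,"dy": 0,"dz": 1,"wx": 0,"wy": 0,"wz": 0},{"dx": 0,"dy": 0,"dz": 1,"wx": 0,"wy": 0,"wz": 0}]'

```text
time_s: 37.45
eef_pos: [393.5, 248.8, 171.1]
ee_rot: [0.0, 0.705, 0.709, 0.0]
force: [-0.2, 0.6, 0.4]
grip_width: -0.001
grip_force: 0.0
```

step_arm --increments '[{"dx": 0,"dy": 0,"dz": 1,"wx": 0,"wy": 0,"wz": 0},{"dx": 0,"dy": 0,"dz": 1,"wx": 0,"wy": 0,"wz": 0},{"dx": 0,"dy": 0,"dz": 0.5,"wx": 0,"wy": 0,"wz": 0},{"dx": 0,"dy": 0,"dz": 0,"wx": 0,"wy": 0,"wz": 0},{"dx": 0,"dy": 0,"dz": 0,"wx": 0,"wy": 0,"wz": 0}]'

```text
time_s: 37.95
eef_pos: [393.9, 248.9, 110.0]
ee_rot: [0.0, 0.705, 0.709, 0.0]
force: [-0.1, -0.6, -0.2]
grip_width: 0.002
grip_force: 0.0
```

step_arm --increments '[{"dx": 0,"dy": 0,"dz": 0.2,"wx": 0,"wy": 0,"wz": 0},{"dx": 0,"dy": 0,"dz": 0.2,"wx": 0,"wy": 0,"wz": 0},{"dx": 0,"dy": 0,"dz": 0.2,"wx": 0,"wy": 0,"wz": 0},{"dx": 0,"dy": 0,"dz": 0,"wx": 0,"wy": 0,"wz": 0}]'

```text
time_s: 38.35
eef_pos: [393.3, 248.7, 93.9]
ee_rot: [-0.0, 0.705, 0.709, -0.001]
force: [-0.1, -0.5, 0.4]
grip_width: 0.001
grip_force: 0.0
```

step_arm --increments '[{"dx": 0,"dy": 0,"dz": 0.2,"wx": 0,"wy": 0,"wz": 0},{"dx": 0,"dy": 0,"dz": 0.2,"wx": 0,"wy": 0,"wz": 0},{"dx": 0,"dy": 0,"dz": 0,"wx": 0,"wy": 0,"wz": 0}]'

```text
time_s: 38.65
eef_pos: [393.2, 248.7, 83.9]
ee_rot: [-0.0, 0.705, 0.709, -0.001]
force: [-1.1, -0.3, 1.4]
grip_width: -0.001
grip_force: 0.0
```

step_arm --increments '[{"dx": 0,"dy": 0,"dz": 0.2,"wx": 0,"wy": 0,"wz": 0},{"dx": 0,"dy": 0,"dz": 0.2,"wx": 0,"wy": 0,"wz": 0},{"dx": 0,"dy": 0,"dz": 0,"wx": 0,"wy": 0,"wz": 0}]'

```text
time_s: 38.95
eef_pos: [393.2, 248.7, 73.8]
ee_rot: [-0.0, 0.705, 0.709, -0.001]
force: [-0.8, 0.7, -0.8]
grip_width: 0.0
grip_force: 0.0
```

step_arm --increments '[{"dx": 0,"dy": 0,"dz": 0.15,"wx": 0,"wy": 0,"wz": 0},{"dx": 0,"dy": 0,"dz": 0,"wx": 0,"wy": 0,"wz": 0}]'

```text
time_s: 39.15
eef_pos: [393.4, 248.7, 70.4]
ee_rot: [-0.0, 0.705, 0.709, -0.0]
force: [-0.3, 0.4, -0.2]
grip_width: 0.001
grip_force: 0.0
```

step_arm --increments '[{"dx": 0,"dy": 0,"dz": 0.1,"wx": 0,"wy": 0,"wz": 0},{"dx": 0,"dy": 0,"dz": 0,"wx": 0,"wy": 0,"wz": 0}]'

```text
time_s: 39.35
eef_pos: [393.5, 248.8, 68.1]
ee_rot: [-0.0, 0.705, 0.709, -0.0]
force: [0.0, -0.6, -0.2]
grip_width: -0.004
grip_force: 0.0
```

step_arm --increments '[{"dx": 0,"dy": 0,"dz": 0.1,"wx": 0,"wy": 0,"wz": 0},{"dx": 0,"dy": 0,"dz": 0,"wx": 0,"wy": 0,"wz": 0}]'

```text
time_s: 39.55
eef_pos: [393.5, 248.7, 65.5]
ee_rot: [-0.0, 0.705, 0.709, -0.0]
force: [0.0, 0.2, 0.1]
grip_width: 0.0
grip_force: 0.0
```

step_arm --increments '[{"dx": 0,"dy": 0,"dz": 0.1,"wx": 0,"wy": 0,"wz": 0},{"dx": 0,"dy": 0,"dz": 0,"wx": 0,"wy": 0,"wz": 0}]'

```text
time_s: 39.75
eef_pos: [393.5, 248.7, 63.0]
ee_rot: [-0.0, 0.705, 0.709, -0.0]
force: [0.2, 0.0, 0.1]
grip_width: 0.001
grip_force: 0.0
```

step_arm --increments '[{"dx": 0,"dy": 0,"dz": 0.1,"wx": 0,"wy": 0,"wz": 0},{"dx": 0,"dy": 0,"dz": 0,"wx": 0,"wy": 0,"wz": 0}]'

```text
time_s: 39.95
eef_pos: [393.7, 248.8, 60.7]
ee_rot: [0.0, 0.705, 0.709, 0.0]
force: [0.2, 0.1, 1.8]
grip_width: 0.004
grip_force: 1.0
```

step_arm --increments '[{"dx": 0,"dy": 0,"dz": 0.1,"wx": 0,"wy": 0,"wz": 0},{"dx": 0,"dy": 0,"dz": 0,"wx": 0,"wy": 0,"wz": 0}]'

```text
time_s: 40.15
eef_pos: [393.7, 248.9, 58.3]
ee_rot: [0.0, 0.705, 0.709, 0.0]
force: [0.7, 1.0, 3.8]
grip_width: -0.001
grip_force: 1.7
```

step_arm --increments '[{"dx": 0,"dy": 0,"dz": 0.08,"wx": 0,"wy": 0,"wz": 0},{"dx": 0,"dy": 0,"dz": 0,"wx": 0,"wy": 0,"wz": 0}]'

```text
time_s: 40.35
eef_pos: [393.8, 248.9, 56.3]
ee_rot: [0.0, 0.705, 0.709, 0.0]
force: [-1.2, 0.7, 4.7]
grip_width: 0.001
grip_force: 2.3
```

step_arm --increments '[{"dx": 0,"dy": 0,"dz": 0.04,"wx": 0,"wy": 0,"wz": 0},{"dx": 0,"dy": 0,"dz": 0,"wx": 0,"wy": 0,"wz": 0}]'

```text
time_s: 40.55
eef_pos: [393.8, 248.9, 55.9]
ee_rot: [0.0, 0.705, 0.709, 0.0]
force: [-2.0, -0.7, 10.9]
grip_width: -0.005
grip_force: 5.6
```

step_arm --increments '[{"dx": 0,"dy": 0,"dz": 0.04,"wx": 0,"wy": 0,"wz": 0},{"dx": 0,"dy": 0,"dz": 0,"wx": 0,"wy": 0,"wz": 0}]'

```text
time_s: 40.75
eef_pos: [393.9, 248.9, 55.7]
ee_rot: [0.0, 0.705, 0.709, 0.0]
force: [-5.9, -2.6, 21.4]
grip_width: 0.0
grip_force: 11.0
```

The button bottomed out (force rose from 5 to 21 N). Retreat upward and check.

step_arm --increments '[{"dx": 0,"dy": 0,"dz": -0.5,"wx": 0,"wy": 0,"wz": 0},{"dx": 0,"dy": 0,"dz": -1,"wx": 0,"wy": 0,"wz": 0},{"dx": 0,"dy": 0,"dz": -1,"wx": 0,"wy": 0,"wz": 0},{"dx": 0,"dy": 0,"dz": -1,"wx": 0,"wy": 0,"wz": 0},{"dx": 0,"dy": 0,"dz": -1,"wx": 0,"wy": 0,"wz": 0}]'

```text
time_s: 41.25
eef_pos: [393.2, 248.7, 167.4]
ee_rot: [-0.0, 0.705, 0.709, -0.0]
force: [0.3, 0.7, 0.2]
grip_width: 0.004
grip_force: 0.0
```

step_arm --increments '[{"dx": 0,"dy": 0,"dz": -1,"wx": 0,"wy": 0,"wz": 0},{"dx": 0,"dy": 0,"dz": -1,"wx": 0,"wy": 0,"wz": 0},{"dx": 0,"dy": 0,"dz": -1,"wx": 0,"wy": 0,"wz": 0},{"dx": 0,"dy": 0,"dz": 0,"wx": 0,"wy": 0,"wz": 0},{"dx": 0,"dy": 0,"dz": 0,"wx": 0,"wy": 0,"wz": 0}]'

```text
time_s: 41.75
eef_pos: [393.4, 248.7, 241.3]
ee_rot: [-0.0, 0.705, 0.709, -0.0]
force: [-0.2, 0.3, -0.8]
grip_width: -0.001
grip_force: 0.0
```

```bash
python3 - <<'E'
from h import *
s,_=st();print(s['time_s'],s['eef_pos'],s['force'])
ims=[]
for cam in ['top','scene']:
  c=eyes.capture(cam);u,v=map(int,pix(c,[500,255,60]));ims.append(cv2.resize(c['frame'][v-60:v+60,u-60:u+60],(400,400),interpolation=cv2.INTER_CUBIC))
  for l in ['cover_tab','lamp_top','cassette','dishes','reagent','tubes']:
    for r in eyes.landmark_of(cam,l)[:1]:
      X=world(cam,c,r['point']);print(cam,l,round(r['p'],2),X.round(1),np.degrees(np.arctan2(X[2]-77,617.3-X[0])).round(1) if 'tab' in l else '')
cv2.imwrite('pics/end.png',np.hstack(ims))
E
```

```text
41.75 [393.37233305 248.7199333  241.26669408] [-0.18455399  0.28672711 -0.79692138]
top cover_tab 0.9 [494.7 255.9 204.3] 46.1
top lamp_top 0.58 [494.6 253.6 206.3] 
top cassette 0.74 [505.9 254.9  61.5] 
top dishes 0.72 [778.   31.6  -1. ] 
top reagent 0.62 [604.5 509.8  -3.8] 
top tubes 0.61 [ 5.554e+02 -5.213e+02 -5.000e-01] 
scene cover_tab 0.76 [498.4 256.4 201.4] 46.3
scene lamp_top 0.28 [ 5.971e+02  5.155e+02 -5.000e-01] 
scene cassette 0.64 [ 432.7 -401.5   50.6] 
scene dishes 0.71 [780.5  36.8  -2.4] 
scene reagent 0.6 [597.7 514.4  -2.7] 
scene tubes 0.64 [ 553.2 -523.9   -1. ]
```

View pics/end.png

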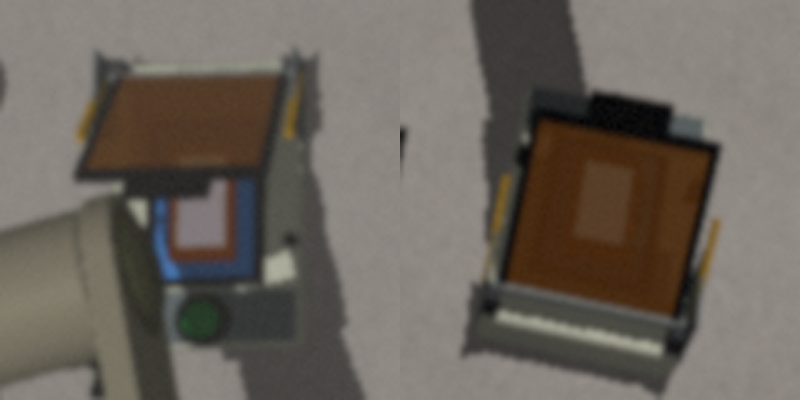

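The cassette sits inside the blue window (left crop 172–235, rows 180–262), the cover stands in line with the yellow bars, the green button is up (200,318), and the robot touches nothing.

```bash
python3 -c "
from rig import finish_job
print(finish_job())"
```

```text
the job is handed in; nothing more can be done
None
```

I handed the job in at about 42 s of the 64 s limit; the judge returned no result, but my last check showed the cassette flat within the blue window, the cover at about 46°, the lamp button pressed to its stop and up again, and the dishes, bottle and tube block where they started.

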